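# Load the paint-curing bench and start the lamp

### The arm

A 6-joint arm with a two-finger parallel gripper is mounted at the origin on the work surface. World frame = base frame: x ahead of the robot, y to its left, z up, the work surface at z = 0. Lengths are in m, angles in rad, forces in N, time in s.
With the tool pointing down it reaches from about 0.425 to 1.125 m from the base axis. Payload 14.9 kg.
Tool frame: the origin (TCP) lies on the centre line of the jaws, within the pads' length; the fingertips stand 17 mm ahead of it and the grasp point (between the pads) lies 2 mm behind it; x points along the fingers, z is the direction in which the jaws open and shut, and the axes are right-handed (so a half turn about x gives the same grasp; the last joint's range is limited). The gripper opens to 91 mm and grips with 3 to 60 N. Pads are 32 mm wide; open, the fingers measure 118 mm over their backs; the gripper's body (76 mm by 178 mm) begins 60 mm behind the grasp point.
Start: joints at [1.161, 0.379, 1.734, -0, 1.028, -0.033], TCP at [0.258, 0.651, 0.231] pointing down, gripper open.
Joint ranges: [-2.77, 2.77], [-0.74, 2.19], [0, 2.66], [-1.06, 4.2], [0.31, 2.87], [-3.08, 3.08]. Speed limits (rad/s): [1.89, 1.89, 2.39, 3.14, 3.14, 3.14].

### API

Orientations are given as a unit quaternion [w, x, y, z].
In Python, from bench import ctrl gives the robot as it stands.
- The arm moves only by the tool apply_moves, never from a script. Its argument "moves" is text: rows parted by semicolons, each of 7 numbers parted by spaces: the shift along the tool's x, y, z in units of 100 mm (1.0 is 100 mm), then the turn, a rotation vector about the tool's x, y, z in units of 180 degrees (1.0 is 180 degrees), then the opening, from 0 (shut) to 1 (fully open). A call has 1 to 10 rows; each row shifts and turns the commanded pose from where the row before left it, along the tool's axes as they then stand; what a row does not reach is not made up. A row lasts 1/8 s, in which the tool goes at most 62.5 mm and 10.7 degrees, less where a joint would pass 70% of its speed; a pose out of reach is approached as far as the arm can. A call with a number of a shift or a turn outside -1 to 1 is refused whole. A call with a gripper value outside its range is refused whole. The fingers move at their own pace and stop on an object; the grip force is fixed at half the most. Time passes only in rows, so rows that do not move let the fingers close. It gives the time, the measured TCP pose, the force and the opening at its end, in the units of the state.
- ctrl.get_obs(): the state, without advancing time (a new reading comes with each control period).
- ctrl.snapshot(name): name is "scene" or "top"; returns the picture (420x560x3 uint8, red, green, blue); there is no depth.
- ctrl.camera_info(name): a dict with "intrinsics" (3x3 intrinsics, pixels), "xyz" and "orientation" of the camera in the world. Camera axes: x right, y down, z forward; pixel columns grow to the right and rows downward; lengths in m; the calibration is good to about 2 mm. A picture is of the moment at which its call begins. camera_info takes no time and is no camera call.
- ctrl.job_done(): hands the job in, once; it reports no verdict.
The state is a dict: "t": time; "joint_pos": joint angles; "joint_velocities": joint speeds; "effort": joint torques, N m; "tool_pos": TCP position; "tcp_rot": TCP orientation; "contact_force": force on the tool from outside, world axes, zero at the start; "wrist_torque": the same for the moment, N m; "grip_width": finger opening in m.
Only numpy, scipy, OpenCV 4.12 (cv2) and the standard library are available. Lean on these libraries where they do the work, as an engineer would, in place of code of your own. Each camera call takes 0.05 s, during which the arm holds its last target.

### The job

Load the curing bench: lay every freshly painted drawer pull across the narrow ledge of the drying stand of its own colour, balanced level, one after the other from light to dark (white, yellow, red, blue; some may be missing), and let go of each. Take the orange blanking plug out of the controller's socket and leave it in the steel tray; when all the pulls are laid, plug the timer cassette fully home in the socket, then switch the lever fully over to on (away from the robot). Leave the other things on the bench alone; whatever slips or gets knocked off has to be put right before you finish.

Things in the scene. Friction and masses are not known exactly. Their poses are not given: they have to be found in the camera images.
- pull_white: white painted drawer pull: a solid square bar 120 x 22 x 22 mm, about 0.12 kg, with aluminium bands near its ends; all four long faces are alike. Origin at its centre (11 mm above the surface when lying flat); x along its length. May be absent.
- stand_white: fixed drying stand with a white foot and white ledge: foot 60 x 50 x 10 mm, slim 14 mm steel post, small flat ledge on top, 16 mm (its x) by 30 mm (its y), top 90 mm above the table. Origin at the centre of its underside; a pull laid across the ledge points along the stand's x (either way round) and balances only if its middle is over the ledge.
- pull_yellow: yellow painted drawer pull: a solid square bar 120 x 22 x 22 mm, about 0.12 kg, with aluminium bands near its ends; all four long faces are alike. Origin at its centre (11 mm above the surface when lying flat); x along its length. May be absent.
- stand_yellow: fixed drying stand with a yellow foot and yellow ledge: foot 60 x 50 x 10 mm, slim 14 mm steel post, small flat ledge on top, 16 mm (its x) by 30 mm (its y), top 90 mm above the table. Origin at the centre of its underside; a pull laid across the ledge points along the stand's x (either way round) and balances only if its middle is over the ledge.
- pull_red: red painted drawer pull: a solid square bar 120 x 22 x 22 mm, about 0.12 kg, with aluminium bands near its ends; all four long faces are alike. Origin at its centre (11 mm above the surface when lying flat); x along its length. May be absent.
- stand_red: fixed drying stand with a red foot and red ledge: foot 60 x 50 x 10 mm, slim 14 mm steel post, small flat ledge on top, 16 mm (its x) by 30 mm (its y), top 90 mm above the table. Origin at the centre of its underside; a pull laid across the ledge points along the stand's x (either way round) and balances only if its middle is over the ledge.
- pull_blue: blue painted drawer pull: a solid square bar 120 x 22 x 22 mm, about 0.12 kg, with aluminium bands near its ends; all four long faces are alike. Origin at its centre (11 mm above the surface when lying flat); x along its length. May be absent.
- stand_blue: fixed drying stand with a blue foot and blue ledge: foot 60 x 50 x 10 mm, slim 14 mm steel post, small flat ledge on top, 16 mm (its x) by 30 mm (its y), top 90 mm above the table. Origin at the centre of its underside; a pull laid across the ledge points along the stand's x (either way round) and balances only if its middle is over the ledge.
- controller: fixed grey controller box of the curing lamp, 100 (x) x 200 (y) x 50 mm high. Origin at the centre of its underside, x roughly away from the robot. Its top has a rectangular socket at y = +50 mm and the toggle lever at y = -60 mm.
- socket (a point): centre of the socket's mouth in the controller's top face, 50 mm above the table. The pocket is 47 mm along the controller's x by 35 mm along its y, 18 mm deep, rims chamfered 2 mm. It holds the orange blanking plug at the start.
- blank: orange blanking plug, a block 44 (x) x 32 (y) x 40 mm high, 0.06 kg, standing loose in the socket at the start with its top 22 mm above the controller. Origin at the centre of its underside, z up.
- cassette: plug-in timer cassette, a black block with a green top, 44 (x) x 32 (y) x 40 mm high, about 0.14 kg with its weight in the foot, standing upright on the table. Origin at the centre of its underside, z up. Its lower 18 mm goes into the socket, x along the controller's x, either way round; about 1.5 mm play each side.
- tray: fixed open steel tray, 110 (x) x 100 (y) x 22 mm high, walls and floor 4 mm. Origin at the centre of its underside.
- lever (a joint): toggle lever of the controller, rad: 0 is off (leaning 0.5 rad to the controller's -x), 1.0 is fully on (leaning 0.5 rad to +x); it swings about the controller's y axis, stiff by light friction only, and stays where it is left.
- lever_tip (a point): tip of the lever, 65 mm from its pivot
- tape: bystander, leave alone: yellow tape roll, 72 mm across, 24 mm high, origin at the underside
- jar: bystander, leave alone: small jar, 60 mm across, 70 mm high, origin at the underside
- sander: bystander, leave alone: cork sanding block 70 x 40 x 26 mm, origin at the underside
- driver: bystander, leave alone: screwdriver with a red handle, 180 mm long, lying beside the cassette
- cup: bystander, leave alone: red cup, 72 mm across, 90 mm high, origin at the underside
Things that resemble listed ones, but are neither listed nor needed, are in the scene too. Of the things like the pull_red, leave any that is purple; of the rest the larger one is meant. There is more than one size of the blank; the one meant has the size given above.

How it is judged:
By the outcome, as a careful person would: the job done as asked, in the order asked, and still so for the second after the job is handed in, with the robot touching nothing.
Of pull_white, pull_yellow, pull_red, pull_blue only 3 to 4 are there at a start; the rules pass over those that are not, and their reading is None.
At some moment in a run one of cassette may be knocked a few centimetres aside while the robot is not near it.
Once in a run the grip may slacken for a moment while it holds something.
It also fails if it takes over 210 s, if anything falls off the work surface, if the arm or the gripper's body presses on something with over 40 N, if the wrist force passes 120 N, or if a joint passes its speed limit or range.

## Working session

There is one attempt and no reset: what is moved stays moved. The work goes in short steps, Python scripts to look and compute and a tool call to move; the robot and the scene stay as the last step left them, time stands still between calls to the robot, and variables do not carry over. Pictures are saved under pics/ and viewed, and the job is handed in when it is done.

Besides the shell and the picture viewer there is one more tool, called after "Call:" as name(argument=value, ...) on one line, values as JSON. apply_moves: Moves the arm, as the interface text tells. Shifts and turns lie within -1 to 1; 1 stands for 100 mm of shift or 180 degrees of turn. Its arguments: {"type":"object","properties":{"moves":{"type":"string"}},"required":["moves"]}

```bash
ls; mkdir -p pics
cat > snap.py <<'E'
import sys,cv2
from bench import ctrl
n=sys.argv[2]
for c in sys.argv[1].split(','):
    cv2.imwrite(f'pics/{n}_{c}.png',ctrl.snapshot(c)[:,:,::-1])
E
python3 - <<'E'
from bench import ctrl
print(ctrl.get_obs())
for c in('scene','top'):print(ctrl.camera_info(c))
E
python3 snap.py scene,top a
```

```text
pics
{'t': 0.0, 'joint_pos': array([ 1.16070430e+00,  3.79407570e-01,  1.73478605e+00,  1.01110460e-05,
        1.02846124e+00, -3.33087119e-02]), 'joint_velocities': array([ 1.95483693e-03,  1.67606446e-03, -3.42874823e-04,  4.91470505e-04,
        5.38720773e-04,  9.31782468e-05]), 'effort': array([ 3.85483683e-03, -7.63741708e+01, -4.34366655e+01,  6.52649417e-02,
        4.25149652e-02, -8.41615110e-05]), 'tool_pos': array([0.25741223, 0.65055164, 0.23028632]), 'tcp_rot': array([ 0.58447486, -0.39771022,  0.58511302,  0.39731407]), 'contact_force': array([ 0.54053636, -0.56494951, -0.72651765]), 'wrist_torque': array([-0.02290342,  0.00059197,  0.02987733]), 'grip_width': 0.09137360079300694}
{'intrinsics': array([[447.9281633 ,   0.        , 279.03266306],
       [  0.        , 447.9281633 , 208.57741401],
       [  0.        ,   0.        ,   1.        ]]), 'xyz': array([ 1.09903735, -0.01914642,  1.0110649 ]), 'orientation': array([-0.21167287,  0.68798359,  0.66513868, -0.19865475])}
{'intrinsics': array([[391.07452494,   0.        , 279.88695222],
       [  0.        , 391.07452494, 206.2275442 ],
       [  0.        ,   0.        ,   1.        ]]), 'xyz': array([ 0.30424593, -0.00501263,  1.09197186]), 'orientation': array([ 0.07005615, -0.69817784,  0.71110316, -0.04440861])}
```

View pics/a_scene.png

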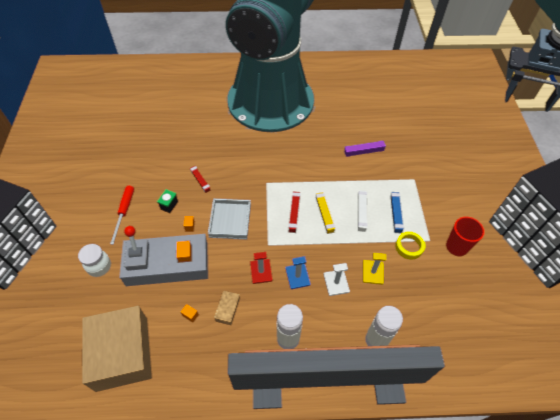

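View pics/a_top.png

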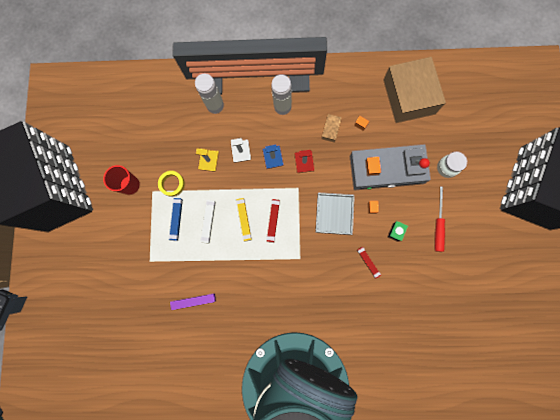

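The top view shows these candidates.
- **Red:** bar (273,220) on the mat, small red bar (369,262), and purple bar (193,301). I choose (273,220).
- **Orange:** block in the socket (373,165), small blocks (362,122) and (374,207). I choose the one in the socket.
- **Other red and yellow things:** cup (121,180), driver (440,235) and tape (171,183) are bystanders.

All four pulls look present. I'll check with close crops.

```bash
cat > util.py <<'E'
import numpy as np,cv2
from scipy.spatial.transform import Rotation as R
from bench import ctrl
def cam(n):
    i=ctrl.camera_info(n);q=i['orientation'];return i['intrinsics'],np.array(i['xyz']),R.from_quat(q,scalar_first=True).as_matrix()
def p2w(n,uv,z):
    K,x,M=cam(n);uv=np.atleast_2d(uv).astype(float)
    d=np.c_[uv,np.ones(len(uv))]@np.linalg.inv(K).T@M.T
    return x+d*((z-x[2])/d[:,2])[:,None]
def w2p(n,P):
    K,x,M=cam(n);c=(np.atleast_2d(P)-x)@M@K.T
    return c[:,:2]/c[:,2:]
def crop(src,dst,u0,v0,w,h,s):
    im=cv2.imread(f'pics/{src}.png')[v0:v0+h,u0:u0+w]
    im=cv2.resize(im,None,fx=s,fy=s,interpolation=cv2.INTER_CUBIC)
    st=20 
    for u in range((u0//st+1)*st,u0+w,st):
        cv2.line(im,((u-u0)*s,0),((u-u0)*s,6),(0,255,0),1);cv2.putText(im,str(u),((u-u0)*s-10,16),0,.35,(0,0,255),1)
    for v in range((v0//st+1)*st,v0+h,st):
        cv2.line(im,(0,(v-v0)*s),(6,(v-v0)*s),(0,255,0),1);cv2.putText(im,str(v),(8,(v-v0)*s+4),0,.35,(0,0,255),1)
    cv2.imwrite(f'pics/{dst}.png',im)
E
python3 - <<'E'
from util import *
crop('a_top','c1',145,135,180,130,4)
crop('a_top','c2',315,105,150,180,4) if 0 else crop('a_top','c2',310,105,160,150,4)
E
```

```text
(no output)
```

View pics/c1.png

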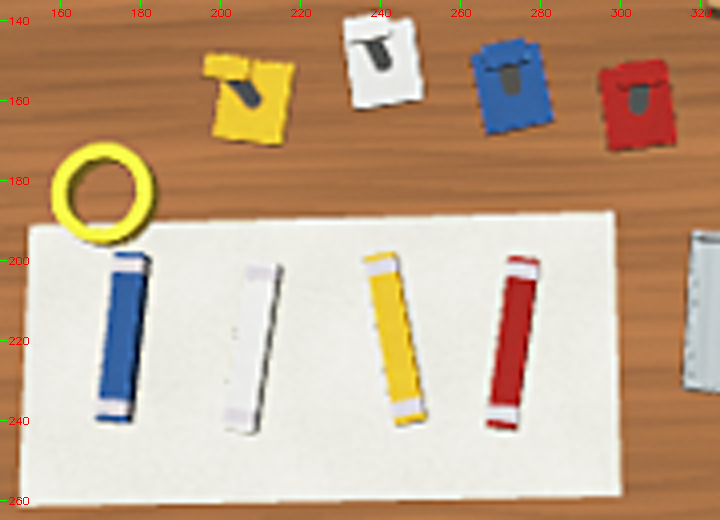

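View pics/c2.png

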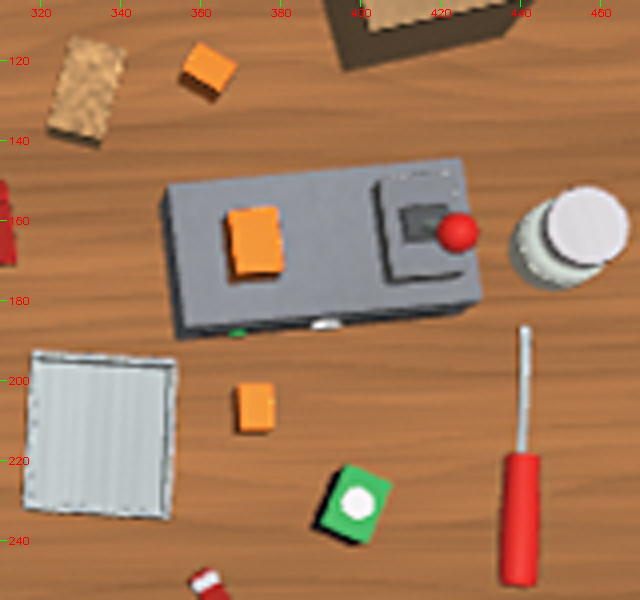

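```bash
cat > seg.py <<'E'
import sys
from util import *
def hsv(src):return cv2.cvtColor(cv2.imread(f'pics/{src}.png'),cv2.COLOR_BGR2HSV)
rng={'red':[((0,150,120),(6,255,255)),((174,150,120),(180,255,255))],'yellow':[((20,130,150),(32,255,255))],'blue':[((100,120,130),(120,255,255))],'orange':[((9,180,180),(18,255,255))],'green':[((55,100,120),(80,255,255))]}
def blobs(src,c,amin=40):
    h=hsv(src);m=sum(cv2.inRange(h,np.array(a),np.array(b)) for a,b in rng[c])
    n,l,s,ce=cv2.connectedComponentsWithStats(m)
    out=[]
    for k in range(1,n):
        if s[k,4]>=amin:
            cn=np.argwhere(l==k)[:,::-1].astype(np.float32)
            out.append((ce[k],s[k,4],cv2.minAreaRect(cn)))
    return out
E
python3 - <<'E'
from seg import *
for c in rng:
  for n in('top','scene'):
    for ce,a,r in blobs('a_'+n,c):
        z={'red':.022,'yellow':.022,'blue':.022,'orange':.04,'green':.04}[c]
        print(c,n,ce.round(1),a,np.round(r[0],1),np.round(r[1],1),round(r[2],1),p2w(n,ce,z)[0].round(4))
E
```

```text
red top [303.9 160.9] 324 [303.9 160.6] [21.2 17.1] 81.9 [ 0.6076 -0.0373  0.022 ]
red top [424.1 162.7] 74 [424.5 163. ] [8. 9.] 90.0 [ 0.5937 -0.3712  0.022 ]
red top [117.9 178.6] 209 [116.  177.5] [25. 26.] 90.0 [0.5692 0.4937 0.022 ]
red top [272.9 219.9] 222 [272.9 219.8] [ 7.  31.4] 7.8 [0.4418 0.0525 0.022 ]
red top [439.7 234.9] 311 [439.5 234.5] [33.  9.] 90.0 [ 0.392  -0.3979  0.022 ]
red top [368.5 262. ] 154 [368.7 262. ] [24.7  6.1] 56.3 [ 0.3225 -0.2035  0.022 ]
red scene [198.9 177.5] 102 [198.9 177.4] [17.8  5.5] 56.3 [ 0.3284 -0.2059  0.022 ]
red scene [125.7 199.5] 247 [125.7 199.9] [ 8.9 29.7] 18.4 [ 0.3971 -0.3972  0.022 ]
red scene [294.1 209.6] 166 [294.1 209.5] [ 6.3 25.7] 6.3 [0.4435 0.0529 0.022 ]
red scene [467.5 230.1] 215 [468.7 229.1] [30.3 23.7] 38.7 [0.5208 0.4973 0.022 ]
red scene [129.3 230.5] 83 [129.2 230.4] [8.9 9.8] 63.4 [ 0.4946 -0.3732  0.022 ]
red scene [260.6 269.1] 438 [260.2 267.2] [29.8 19.7] 82.9 [ 0.6145 -0.0384  0.022 ]
yellow top [207.3 159.3] 349 [205.9 159.4] [22.2 20.5] 7.1 [0.6196 0.2374 0.022 ]
yellow top [170.2 182.3] 262 [170.3 
[... 775 characters left out ...]
75 0.0496 0.022 ]
orange top [362.  121.3] 91 [362.  121.3] [11.4  7.8] 33.7 [ 0.7129 -0.202   0.04  ]
orange top [373.4 164.7] 178 [373.4 164.9] [15.5 11.4] 82.9 [ 0.5868 -0.2271  0.04  ]
orange top [373.5 206.4] 93 [373.5 206.5] [11.  7.] 90.0 [ 0.4708 -0.2211  0.04  ]
orange scene [188.  220.4] 95 [188.  220.5] [ 9. 10.] 90.0 [ 0.48   -0.2217  0.04  ]
orange scene [183.  248.8] 203 [183. 249.] [16. 12.] 90.0 [ 0.5623 -0.2276  0.04  ]
orange scene [188.1 310.7] 134 [188.2 310.8] [13.9 11.1] 33.7 [ 0.7218 -0.203   0.04  ]
green top [398.3 230.8] 147 [398.5 230.6] [12.5 16.3] 23.2 [ 0.4035 -0.2832  0.04  ]
green scene [166.6 197.3] 109 [166.4 197.1] [10.8 16.4] 33.7 [ 0.4059 -0.2837  0.04  ]
```

Run:
```python
from util import *
crop('a_top','c3',190,135,130,45,6)
crop('a_scene','c4',240,240,160,60,5)
a=cv2.imread('pics/c3.png');b=cv2.imread('pics/c4.png')
b=cv2.copyMakeBorder(b,0,0,0,0,0);w=max(a.shape[1],b.shape[1])
p=lambda i:cv2.copyMakeBorder(i,0,0,0,w-i.shape[1],0)
cv2.imwrite('pics/c5.png',np.vstack([p(a),p(b)]));print(w)
```

```text
800
```

View pics/c5.png

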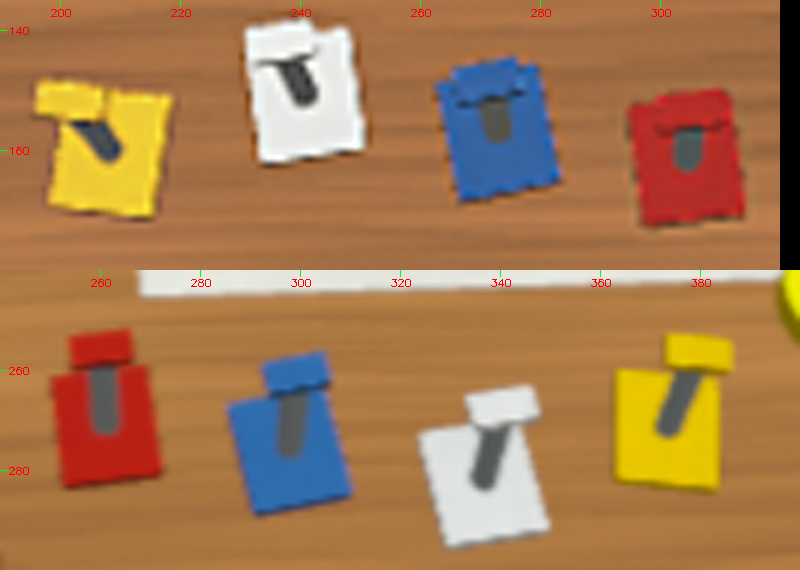

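```bash
cat > stands.py <<'E'
from util import *
from scipy.optimize import least_squares
T={'yellow':{'TR':(172,95),'BR':(155,217),'BL':(49,205)},'white':{'TR':(347,25),'BR':(366,150),'BL':(261,165)},'blue':{'TR':(540,65),'BR':(562,181),'BL':(460,202),'TL':(436,84)},'red':{'TL':(628,107),'TR':(733,92),'BR':(745,216),'BL':(641,227)}}
S={'yellow':{'TL':(615,369),'BR':(719,488),'BL':(615,479)},'white':{'TL':(418,433),'BR':(550,524),'BL':(447,544)},'blue':{'TL':(227,405),'BR':(352,490),'BL':(256,510)},'red':{'TL':(50,378),'TR':(149,367),'BR':(161,470),'BL':(63,483)}}
L={'red':[(69,338),(131,329)],'blue':[(261,364),(326,352)],'white':[(464,395),(535,385)],'yellow':[(666,332),(734,339)]}
Tc={'TL':(30,25),'TR':(30,-25),'BR':(-30,-25),'BL':(-30,25)}
Sc={'TL':(-30,-25),'TR':(-30,25),'BR':(30,25),'BL':(30,-25)}
for c in T:
    pts=[];
    for k,p in T[c].items():pts.append(('top',*Tc[k],10,190+p[0]/6,135+p[1]/6))
    for k,p in S[c].items():pts.append(('scene',*Sc[k],10,240+p[0]/5,240+(p[1]-270)/5))
    for p,y in zip(L[c],(-15,15)):pts.append(('scene',-8,y,90,240+p[0]/5,240+(p[1]-270)/5))
    def f(q):
        r=[]
        for n,x,y,z,u,v in pts:
            cc,s=np.cos(q[2]),np.sin(q[2]);x,y=x/1e3,y/1e3
            r+=list(w2p(n,[q[0]+cc*x-s*y,q[1]+s*x+cc*y,z/1e3])[0]-(u,v))
        return r
    s=least_squares(f,[.62,{'yellow':.24,'white':.15,'blue':.05,'red':-.04}[c],0],loss='soft_l1',f_scale=.5)
    r=np.array(f(s.x)).reshape(-1,2)
    print(c,s.x.round(4),np.degrees(s.x[2]).round(1),'\n',np.abs(r).max(0).round(2), r[-2:].round(1).tolist(),r[:len(T[c])].mean(0).round(2),r[len(T[c]):-2].mean(0).round(2))
E
python3 stands.py
```

```text
yellow [ 0.6235  0.2383 -0.1351] -7.7 
 [0.93 1.03] [[-0.3, -0.0], [-0.9, -0.2]] [-0.6  -0.89] [-0.06 -0.32]
white [0.6478 0.1446 0.1563] 9.0 
 [1.27 1.44] [[0.3, -0.3], [-1.3, -0.5]] [-0.4  -0.88] [-0.19 -0.14]
blue [0.6271 0.0516 0.186 ] 10.7 
 [0.92 1.17] [[-0.3, -0.8], [-0.7, -0.9]] [-0.62 -0.85] [-0.34 -0.38]
red [ 0.6118 -0.0378  0.0874] 5.0 
 [0.72 1.27] [[-0.5, -1.0], [-0.1, -0.6]] [-0.44 -1.03] [-0.24 -0.54]
```

```bash
sed -i 's#190+p\[0\]/6,135+p\[1\]/6#190+(p[0]+.5)/6-.5,135+(p[1]+.5)/6-.5#; s#240+p\[0\]/5,240+(p\[1\]-270)/5#240+(p[0]+.5)/5-.5,240+(p[1]-269.5)/5-.5#g' stands.py; python3 stands.py
python3 - <<'E'
from seg import *
for c,uv in (('red',((272,220),(294,210))),('yellow',((243,219),(324,210))),('blue',((174,218),(396,210)))):
  for n,p in zip(('top','scene'),uv):
    h=hsv('a_'+n);m=sum(cv2.inRange(h,np.array(a),np.array(b)) for a,b in rng[c])
    _,l=cv2.connectedComponents(m);q=np.argwhere(l==l[p[1],p[0]])[:,::-1]
    w=p2w(n,q,.022)[:,:2];ce=w.mean(0);U,S,V=np.linalg.svd(w-ce);d=V[0]*np.sign(V[0][0])
    t=(w-ce)@d
    print(c,n,ce.round(4),np.degrees(np.arctan2(d[1],d[0])).round(1),(t.max()-t.min()).round(4))
crop('a_top','c6',190,190,100,65,8)
crop('a_scene','c7',330,180,90,65,8)
E
```

```text
yellow [ 0.6227  0.2379 -0.1389] -8.0 
 [0.72 0.34] [[-0.1, 0.1], [-0.7, -0.1]] [-0.08 -0.22] [ 0.13 -0.19]
white [0.6472 0.1444 0.1493] 8.6 
 [0.94 0.76] [[0.6, -0.2], [-0.9, -0.3]] [ 0.06 -0.25] [0.07 0.03]
blue [0.6268 0.0515 0.1817] 10.4 
 [0.5  0.77] [[0.0, -0.6], [-0.4, -0.6]] [-0.15 -0.31] [-0.04 -0.13]
red [ 0.6113 -0.038   0.0914] 5.2 
 [0.56 0.9 ] [[-0.3, -0.8], [0.2, -0.4]] [ 0.05 -0.45] [ 0.08 -0.32]
red top [0.4419 0.0525] -8.6 0.0872
red scene [0.4433 0.0529] -8.9 0.082
yellow top [0.4469 0.1342] 9.8 0.0874
yellow scene [0.4482 0.133 ] 10.1 0.0873
blue top [0.4524 0.3268] -4.6 0.0874
blue scene [0.453  0.3249] -4.9 0.0839
```

View pics/c6.png

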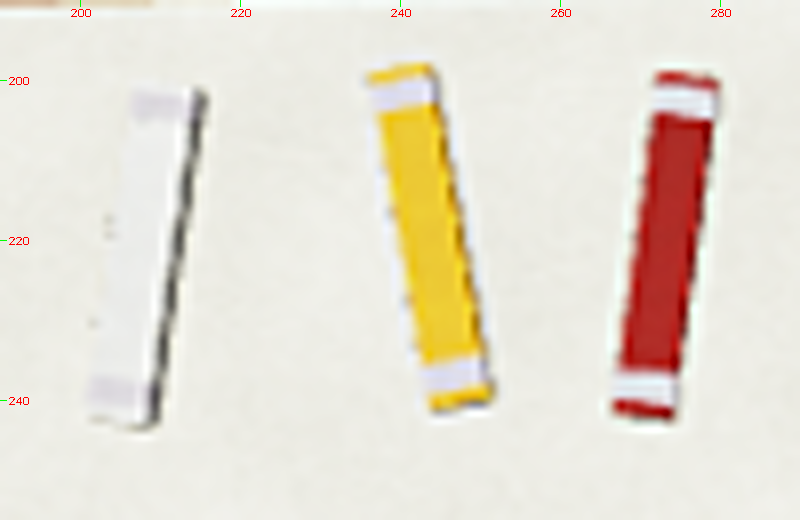

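View pics/c7.png

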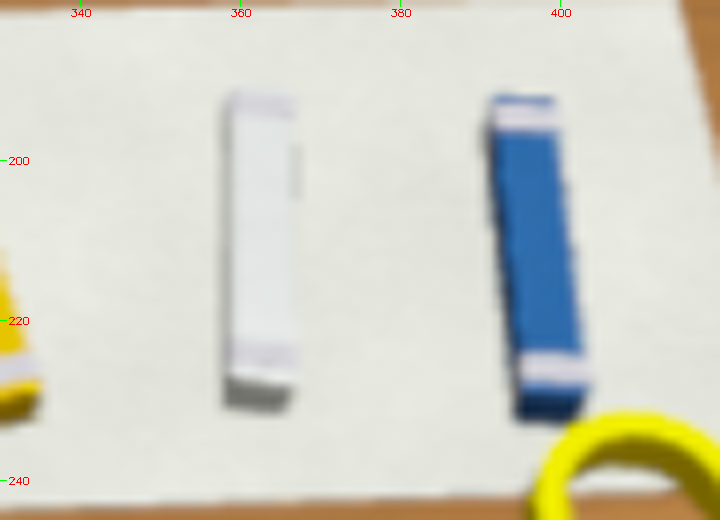

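Run:
```python
from seg import *
t=p2w('top',[(207.06,220.5),(190+161.5/8-.5,190+104.5/8-.5),(190+119.5/8-.5,190+391.5/8-.5)],.022)[:,:2]
s=p2w('scene',[(362.3,208.2),(330+262.5/8-.5,180+105.5/8-.5),(330+261.5/8-.5,180+354.5/8-.5)],.022)[:,:2]
for q in(t,s):
    d=q[1]-q[2];print(q[0].round(4),np.degrees(np.arctan2(d[1],d[0])).round(1),np.linalg.norm(d).round(4))
for c,z,uv in (('orange',.072,((373,165),(183,249))),('green',.04,((393,225),(161,197)))):
  for n,p in zip(('top','scene'),uv):
    b=min(blobs('a_'+n,c),key=lambda b:np.hypot(*(b[0]-p)))
    q=p2w(n,cv2.boxPoints(b[2]),z)[:,:2];e=np.diff(np.r_[q,q[:1]],axis=0)
    print(c,n,p2w(n,b[0],z)[0].round(4),q.mean(0).round(4),np.linalg.norm(e,axis=1).round(3),np.degrees(np.arctan2(e[:,1],e[:,0])).round(1))
crop('a_top','c8',345,140,90,60,8)
crop('a_scene','c9',115,225,100,65,8)
crop('a_scene','c10',150,180,110,70,7)
```

```text
[0.4438 0.2356] -7.5 0.101
[0.4445 0.2346] 171.8 0.1004
orange top [ 0.5782 -0.2203  0.072 ] [ 0.5778 -0.2202] [0.03  0.042 0.03  0.042] [ -84.1 -176.3   95.9    3.9]
orange scene [ 0.58   -0.2207  0.072 ] [ 0.5803 -0.2207] [0.029 0.043 0.028 0.043] [  88.2    4.3  -91.8 -174.9]
green top [ 0.4035 -0.2832  0.04  ] [ 0.4039 -0.2838] [0.044 0.033 0.044 0.032] [ -26.  -115.1  153.7   65.1]
green scene [ 0.4059 -0.2837  0.04  ] [ 0.4051 -0.2841] [0.048 0.033 0.047 0.032] [ 156.4   51.5  -24.4 -127.8]
```

View pics/c8.png

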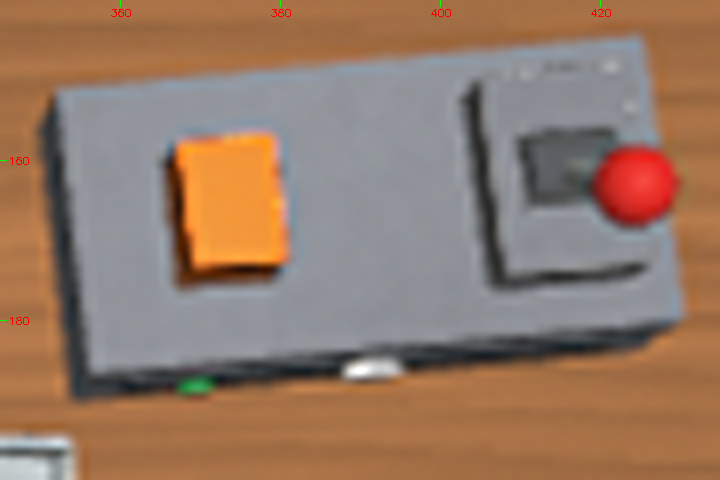

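View pics/c9.png

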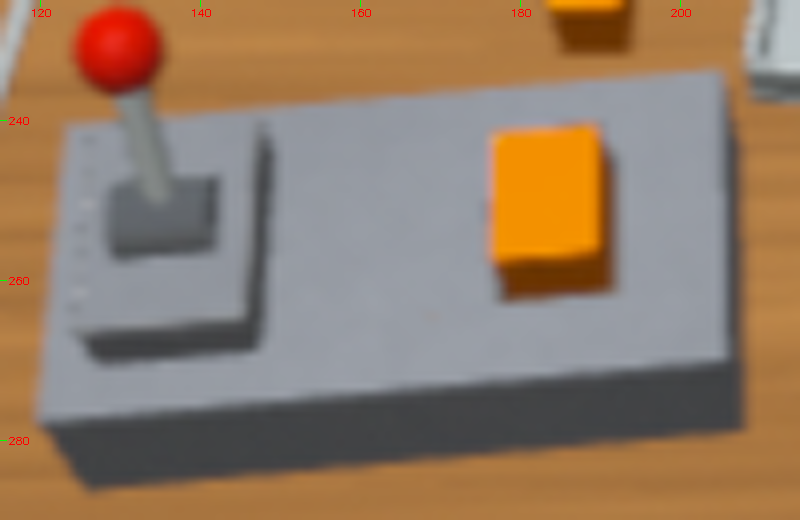

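View pics/c10.png

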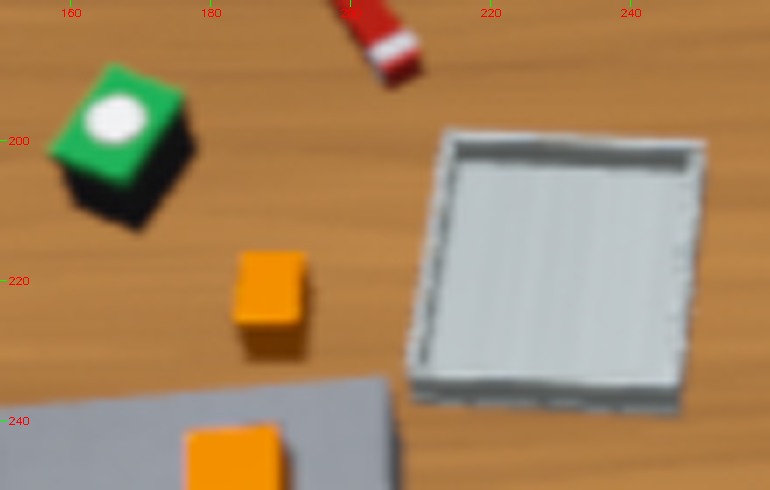

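```bash
cat > fitbox.py <<'E'
from util import *
from scipy.optimize import least_squares
def fit(pts,q0):
    def f(q):
        r=[]
        for n,x,y,z,u,v in pts:
            cc,s=np.cos(q[2]),np.sin(q[2]);x,y=x/1e3,y/1e3
            r+=list(w2p(n,[q[0]+cc*x-s*y,q[1]+s*x+cc*y,z/1e3])[0]-(u,v))
        return r
    s=least_squares(f,q0,loss='soft_l1',f_scale=.5);return s.x,np.array(f(s.x)).reshape(-1,2)
def P(cp,u0,v0,s):return (u0+(cp[0]+.5)/s-.5,v0+(cp[1]+.5)/s-.5)
E
python3 - <<'E'
from fitbox import *
A=[('top',x,y,50,*P(c,345,140,8)) for c,x,y in (((60,90),50,100),((640,40),50,-100),((683,320),-50,-100),((92,372),-50,100))]
B=[('scene',x,y,50,*P(c,115,225,8)) for c,x,y in (((65,125),-50,-100),((722,72),-50,100),((730,360),50,100),((38,422),50,-100))]
for pts in(A,B,A+B):
    q,r=fit(pts,[.58,-.27,0]);c,s=np.cos(q[2]),np.sin(q[2])
    print('ctl',q.round(4),np.degrees(q[2]).round(2),'socket',(q[0]-s*.05).round(4),(q[1]+c*.05).round(4),'lever',(q[0]+s*.06).round(4),(q[1]-c*.06).round(4),np.abs(r).max().round(2))
A=[('top',x,y,22,*P(c,310,105,4)) for c,x,y in (((34,352),55,50),((177,360),55,-50),((168,518),-55,-50),((23,508),-55,50))]
B=[('scene',x,y,22,*P(c,150,180,7)) for c,x,y in (((445,130),-55,-50),((706,143),-55,50),((683,388),55,50),((410,378),55,-50))]
for pts in(A,B,A+B):
    q,r=fit(pts,[.45,-.12,0]);print('tray',q.round(4),np.degrees(q[2]).round(2),np.abs(r).max().round(2))
# cassette top corners scene
B=[('scene',x,y,40,*P(c,150,180,7)) for c,x,y in (((118,64),-22,16),((186,94),22,16) if 0 else ((186,94),-22,-16),((124,184),22,-16),((49,152),22,16))]
from itertools import permutations
C=[P(c,150,180,7) for c in((118,64),(186,94),(124,184),(49,152))];w=p2w('scene',C,.04)[:,:2]
D=[P(c,310,105,4) for c in((352,465),(392,484),(366,545),(321,518))];w2=p2w('top',D,.04)[:,:2]
for w in(w,w2):
    e=np.diff(np.r_[w,w[:1]],axis=0);print('cas',w.mean(0).round(4),np.linalg.norm(e,axis=1).round(3),np.degrees(np.arctan2(e[:,1],e[:,0])).round(1))
C=[P((119,50),115,225,8)];print(p2w('scene',C,.107).round(4),p2w('top',[P((636,185),345,140,8)],.107).round(4))
E
```

```text
Traceback (most recent call last):
  File "fitbox.py", line 10, in fit
    s=least_squares(f,q0,loss='soft_l1',f_scale=.5);return s.x,np.array(f(s.x)).reshape(-1,2)
  File "fitbox.py", line 8, in f
    r+=list(w2p(n,[q[0]+cc*x-s*y,q[1]+s*x+cc*y,z/1e3])[0]-(u,v))
            ~~~^^^^^^^^^^^^^^^^^^^^^^^^^^^^^^^^^^^^^^^
  File "util.py", line 11, in w2p
    K,x,M=cam(n);c=(np.atleast_2d(P)-x)@M@K.T
          ~~~^^^
  File "util.py", line 5, in cam
    i=ctrl.camera_info(n);q=i['orientation'];return i['intrinsics'],np.array(i['xyz']),R.from_quat(q,scalar_first=True).as_matrix()
ValueError: time passes only in moves, steps and waits
```

```bash
sed -i 's/^def cam(n)/from functools import lru_cache\n@lru_cache\ndef cam(n)/' util.py
cat > m.py <<'E'
from fitbox import *
A=[('top',x,y,50,*P(c,345,140,8)) for c,x,y in (((60,90),50,100),((640,40),50,-100),((683,320),-50,-100),((92,372),-50,100))]
B=[('scene',x,y,50,*P(c,115,225,8)) for c,x,y in (((65,125),-50,-100),((722,72),-50,100),((730,360),50,100),((38,422),50,-100))]
for pts in(A,B,A+B):
    q,r=fit(pts,[.58,-.27,0]);c,s=np.cos(q[2]),np.sin(q[2])
    print('ctl',q.round(4),np.degrees(q[2]).round(2),'socket',(q[0]-s*.05).round(4),(q[1]+c*.05).round(4),'lever',(q[0]+s*.06).round(4),(q[1]-c*.06).round(4),np.abs(r).max().round(2))
A=[('top',x,y,22,*P(c,310,105,4)) for c,x,y in (((34,352),55,50),((177,360),55,-50),((168,518),-55,-50),((23,508),-55,50))]
B=[('scene',x,y,22,*P(c,150,180,7)) for c,x,y in (((445,130),-55,-50),((706,143),-55,50),((683,388),55,50),((410,378),55,-50))]
for pts in(A,B,A+B):
    q,r=fit(pts,[.45,-.12,0]);print('tray',q.round(4),np.degrees(q[2]).round(2),np.abs(r).max().round(2))
C=[P(c,150,180,7) for c in((118,64),(186,94),(124,184),(49,152))];w=p2w('scene',C,.04)[:,:2]
D=[P(c,310,105,4) for c in((352,465),(392,484),(366,545),(321,518))];w2=p2w('top',D,.04)[:,:2]
for w in(w,w2):
    e=np.diff(np.r_[w,w[:1]],axis=0);print('cas',w.mean(0).round(4),np.linalg.norm(e,axis=1).round(3),np.degrees(np.arctan2(e[:,1],e[:,0])).round(1))
for z in (.09,.107,.115,.122):
  C=[P((119,50),115,225,8)];print(z,p2w('scene',C,z).round(4),p2w('top',[P((636,185),345,140,8)],z).round(4))
E
python3 m.py
```

```text
ctl [ 0.5819 -0.2712  0.0656] 3.76 socket 0.5786 -0.2213 lever 0.5858 -0.331 0.36
ctl [ 0.5825 -0.2711  0.0687] 3.94 socket 0.579 -0.2212 lever 0.5866 -0.331 0.36
ctl [ 0.5822 -0.2712  0.0676] 3.87 socket 0.5788 -0.2213 lever 0.5863 -0.331 0.55
tray [ 0.4573 -0.1181 -0.0925] -5.3 0.41
tray [ 0.459  -0.1171 -0.0766] -4.39 0.25
tray [ 0.458  -0.1175 -0.0845] -4.84 0.73
cas [ 0.4054 -0.2836] [0.031 0.045 0.033 0.046] [  61.2  -25.3 -117.6  151.8]
cas [ 0.4046 -0.2853] [0.029 0.045 0.034 0.042] [-117.4  153.8   57.   -32.9]
0.09 [[ 0.5371 -0.3484  0.09  ]] [[ 0.5755 -0.3478  0.09  ]]
0.107 [[ 0.5475 -0.3423  0.107 ]] [[ 0.5709 -0.342   0.107 ]]
0.115 [[ 0.5523 -0.3394  0.115 ]] [[ 0.5687 -0.3393  0.115 ]]
0.122 [[ 0.5566 -0.3369  0.122 ]] [[ 0.5668 -0.3369  0.122 ]]
```

```bash
cat > go.py <<'E'
# usage: go.py x y z psi(deg): psi = direction of object's axis to lie along tool y (jaws close across it), mod 180
import sys
from util import *
x,y,z,psi=map(float,sys.argv[1:5])
o=ctrl.get_obs();M=R.from_quat(o['tcp_rot'],scalar_first=True)
m=M.as_matrix();p=np.array(o['tool_pos'])
cur=np.arctan2(m[1,1],m[0,1])
d=(np.radians(psi)-cur+np.pi/2)%np.pi-np.pi/2
if len(sys.argv)>5: d+=np.pi*float(sys.argv[5])
a=cur+d
T=np.c_[[0,0,-1],[np.cos(a),np.sin(a),0],np.cross([0,0,-1],[np.cos(a),np.sin(a),0])]
rv=R.from_matrix(m.T@T).as_rotvec()/np.pi
W=np.array([x,y,z])-p
print('t',round(o['t'],2),'tcp',p.round(4),'psi',np.degrees(cur).round(2),'w',round(o['grip_width'],4),'F',o['contact_force'].round(1),'j6',o['joint_pos'][5].round(2),'j1',o['joint_pos'][0].round(2))
print('shift in CURRENT frame',(m.T@W*10).round(3),'turn',rv.round(4),'| shift in TARGET frame',(T.T@W*10).round(3))
E
python3 go.py 0.4445 0.2351 0.15 -7.8
```

```text
t 0.1 tcp [0.2574 0.6506 0.2303] psi 158.41 w 0.0912 F [ 0.3  0.3 -0.1] j6 -0.03 j1 1.16
shift in CURRENT frame [ 0.806 -3.268 -3.174] turn [-0.0766 -0.0003 -0.    ] | shift in TARGET frame [ 0.803 -2.417 -3.863]
```

Call:
apply_moves(moves="0 0 0 -0.038 0 0 0.6; 0 0 0 -0.038 0 0 0.6; 0.1 -0.302 -0.483 0 0 0 0.6; 0.1 -0.302 -0.483 0 0 0 0.6; 0.1 -0.302 -0.483 0 0 0 0.6; 0.1 -0.302 -0.483 0 0 0 0.6; 0.1 -0.302 -0.483 0 0 0 0.6; 0.1 -0.302 -0.483 0 0 0 0.6; 0.1 -0.302 -0.483 0 0 0 0.6; 0.1 -0.302 -0.483 0 0 0 0.6")

```text
t: 1.35
tool_pos: [0.4441, 0.2332, 0.1507]
tcp_rot: [0.533, -0.464, 0.533, 0.464]
contact_force: [0.6, 0.8, 0.9]
grip_width: 0.0546
```

```bash
python3 go.py 0.4445 0.2351 0.023 -7.8
```

```text
t 1.35 tcp [0.4441 0.2332 0.1507] psi 172.1 w 0.0546 F [0.6 0.8 0.9] j6 -1.0 j1 0.44
shift in CURRENT frame [ 1.277e+00 -1.000e-03  1.900e-02] turn [-0.0005  0.      0.    ] | shift in TARGET frame [ 1.277e+00 -1.000e-03  1.900e-02]
```

Call:
apply_moves(moves="0.5 0 0.02 0 0 0 0.6; 0.4 0 0 0 0 0 0.6; 0.25 0 0 0 0 0 0.6; 0.12 0 0 0 0 0 0.6; 0 0 0 0 0 0 0.6; 0 0 0 0 0 0 0; 0 0 0 0 0 0 0; 0 0 0 0 0 0 0; 0 0 0 0 0 0 0; 0 0 0 0 0 0 0")

```text
t: 2.6
tool_pos: [0.4442, 0.237, 0.0243]
tcp_rot: [0.533, -0.464, 0.533, 0.464]
contact_force: [-2.3, 0.3, 7.3]
grip_width: 0.0218
```

```bash
python3 go.py 0.4445 0.2351 0.023 -7.8; python3 snap.py scene,top b; python3 -c "
from util import *
crop('b_top','c11',170,150,90,100,6)
"
```

```text
t 2.6 tcp [0.4442 0.237  0.0243] psi 172.09 w 0.0218 F [-2.3  0.3  7.3] j6 -0.99 j1 0.44
shift in CURRENT frame [ 0.013 -0.006 -0.018] turn [-0.0006  0.0001  0.0001] | shift in TARGET frame [ 0.013 -0.006 -0.018]
```

View pics/b_scene.png

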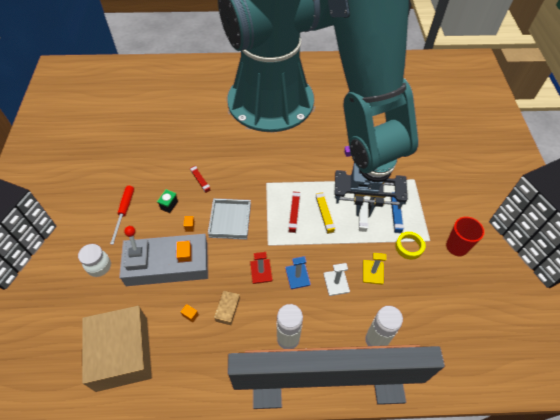

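Call:
apply_moves(moves="-0.1 0 0 0 0 0 0; -0.3 0 0 0 0 0 0; -0.5 0 0 0 0 0 0; -0.5 0 0 0 0 0 0; -0.2 0 0 0 0 0 0")

```text
t: 3.32
tool_pos: [0.4448, 0.2373, 0.1873]
tcp_rot: [0.535, -0.465, 0.532, 0.464]
contact_force: [-0.0, -0.1, -1.5]
grip_width: 0.0219
```

```bash
python3 go.py 0.6466 0.1444 0.15 8.6
```

```text
t 3.33 tcp [0.4448 0.2373 0.1873] psi 172.09 w 0.0219 F [-0.  -0.1 -1.5] j6 -0.99 j1 0.44
shift in CURRENT frame [ 0.379 -2.125 -0.644] turn [-0.0917  0.0005  0.0011] | shift in TARGET frame [ 0.373 -1.856 -1.221]
```

Call:
apply_moves(moves="0 0 0 -0.046 0 0 0; 0 0 0 -0.046 0 0 0; 0 -0.37 -0.245 0 0 0 0; 0 -0.37 -0.245 0 0 0 0; 0 -0.37 -0.245 0 0 0 0; 0 -0.37 -0.245 0 0 0 0; 0 -0.37 -0.24 0 0 0 0; 0 0 0 0 0 0 0; 0 0 0 0 0 0 0")

```text
t: 4.45
tool_pos: [0.6445, 0.1441, 0.1839]
tcp_rot: [0.461, -0.536, 0.461, 0.536]
contact_force: [-0.2, -1.0, -1.0]
grip_width: 0.0218
```

```bash
python3 go.py 0.6466 0.1444 0.1135 8.6; python3 snap.py scene,top c; python3 -c "
from util import *
crop('c_scene','c12',290,200,120,100,6)
"
```

```text
t 4.45 tcp [0.6445 0.1441 0.1839] psi -171.36 w 0.0218 F [-0.2 -1.  -1. ] j6 -1.54 j1 0.18
shift in CURRENT frame [ 0.704 -0.021 -0.   ] turn [ 0.0002  0.     -0.0003] | shift in TARGET frame [ 0.704 -0.021 -0.   ]
```

View pics/c12.png

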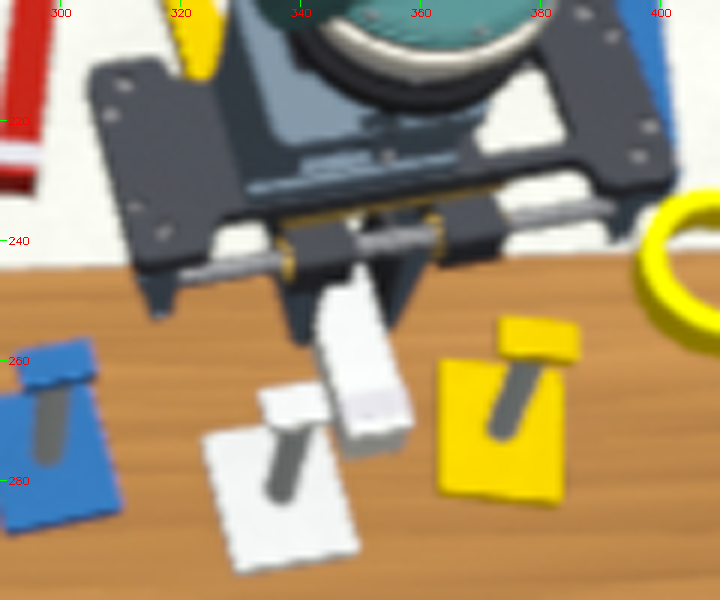

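```bash
python3 -c "
from util import *
for l in(.055,.06,.065): print(w2p('scene',[.6445+l*.989,.1441+l*.15,.1855]))
"
```

```text
[[352.64917301 268.2639378 ]]
[[353.32640416 270.45522029]]
[[354.00770005 272.65965481]]
```

Call:
apply_moves(moves="0.3 -0.02 0 0 0 0 0; 0.2 0 0 0 0 0 0; 0.1 0 0 0 0 0 0; 0.06 0 0 0 0 0 0; 0 0 0 0 0 0 0; 0 0 0 0 0 0 0")

```text
t: 5.3
tool_pos: [0.6476, 0.1445, 0.1186]
tcp_rot: [-0.461, 0.536, -0.461, -0.536]
contact_force: [0.8, 0.5, -0.5]
grip_width: 0.0217
```

```bash
python3 go.py 0.6466 0.1444 0.114 8.6
```

```text
t 5.3 tcp [0.6476 0.1445 0.1186] psi -171.35 w 0.0217 F [ 0.8  0.5 -0.5] j6 -1.54 j1 0.18
shift in CURRENT frame [0.046 0.01  0.   ] turn [0.0003 0.     0.0003] | shift in TARGET frame [0.046 0.01  0.   ]
```

Call:
apply_moves(moves="0.03 0.01 0 0 0 0 0; 0.01 0 0 0 0 0 0; 0 0 0 0 0 0 0; 0 0 0 0 0 0 0")

```text
t: 5.8
tool_pos: [0.6462, 0.1443, 0.1143]
tcp_rot: [0.461, -0.536, 0.461, 0.536]
contact_force: [-2.9, -1.1, 5.8]
grip_width: 0.0216
```

```bash
python3 go.py 0.6466 0.1444 0.114 8.6
```

```text
t 5.8 tcp [0.6462 0.1443 0.1143] psi -171.35 w 0.0216 F [-2.9 -1.1  5.8] j6 -1.54 j1 0.18
shift in CURRENT frame [ 0.003 -0.004  0.001] turn [ 0.0003 -0.     -0.    ] | shift in TARGET frame [ 0.003 -0.004  0.001]
```

Call:
apply_moves(moves="0 0 0 0 0 0 0.4; 0 0 0 0 0 0 0.5; 0 0 0 0 0 0 0.5; -0.1 0 0 0 0 0 0.5; -0.2 0 0 0 0 0 0.5; -0.4 0 0 0 0 0 0.5; -0.5 0 0 0 0 0 0.5")

```text
t: 6.68
tool_pos: [0.6459, 0.1442, 0.2361]
tcp_rot: [0.461, -0.536, 0.461, 0.536]
contact_force: [0.2, 0.2, 0.1]
grip_width: 0.0457
```

```bash
python3 go.py 0.4476 0.1336 0.20 9.9; python3 snap.py scene,top d; python3 -c "
from util import *
crop('d_scene','c13',290,220,100,80,7)
"
```

```text
t 6.67 tcp [0.6459 0.1442 0.2361] psi -171.35 w 0.0457 F [0.2 0.2 0.1] j6 -1.54 j1 0.18
shift in CURRENT frame [0.361 1.976 0.193] turn [-0.0069 -0.     -0.0001] | shift in TARGET frame [0.361 1.972 0.236]
```

View pics/c13.png

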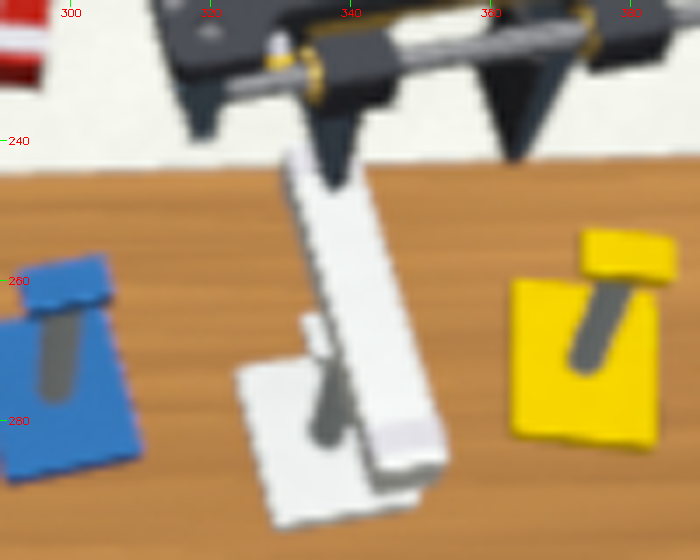

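Call:
apply_moves(moves="0 0 0 -0.007 0 0 0.6; 0.1 0.493 0.059 0 0 0 0.6; 0.2 0.493 0.059 0 0 0 0.6; 0.25 0.493 0.059 0 0 0 0.6; 0.25 0.493 0.059 0 0 0 0.6; 0 0 0 0 0 0 0.6; 0 0 0 0 0 0 0.6")

```text
t: 7.65
tool_pos: [0.4483, 0.1337, 0.154]
tcp_rot: [-0.455, 0.541, -0.455, -0.541]
contact_force: [1.3, -0.5, 0.1]
grip_width: 0.055
```

```bash
python3 go.py 0.4476 0.1336 0.024 9.9
```

```text
t 7.65 tcp [0.4483 0.1337 0.154 ] psi -170.05 w 0.055 F [ 1.3 -0.5  0.1] j6 -1.5 j1 0.24
shift in CURRENT frame [1.3e+00 7.0e-03 1.0e-03] turn [ 0.0003 -0.      0.    ] | shift in TARGET frame [1.3   0.007 0.   ]
```

Call:
apply_moves(moves="0.5 0.005 0 0 0 0 0.6; 0.4 0 0 0 0 0 0.6; 0.25 0 0 0 0 0 0.6; 0.14 0 0 0 0 0 0.6; 0.01 0 0 0 0 0 0.6; 0 0 0 0 0 0 0; 0 0 0 0 0 0 0; 0 0 0 0 0 0 0; 0 0 0 0 0 0 0")

```text
t: 8.78
tool_pos: [0.4477, 0.1336, 0.0244]
tcp_rot: [-0.455, 0.541, -0.455, -0.541]
contact_force: [-1.7, -0.1, 5.9]
grip_width: 0.0221
```

```bash
python3 go.py 0.4476 0.1336 0.024 9.9
```

```text
t 8.78 tcp [0.4477 0.1336 0.0244] psi -170.09 w 0.0221 F [-1.7 -0.1  5.9] j6 -1.5 j1 0.24
shift in CURRENT frame [0.004 0.001 0.   ] turn [0.0001 0.     0.0002] | shift in TARGET frame [0.004 0.001 0.   ]
```

Call:
apply_moves(moves="-0.1 0 0 0 0 0 0; -0.3 0 0 0 0 0 0; -0.5 0 0 0 0 0 0; -0.5 0 0 0 0 0 0; -0.2 0 0 0 0 0 0; 0 0 0 0 0 0 0")

```text
t: 9.52
tool_pos: [0.4481, 0.1337, 0.1856]
tcp_rot: [-0.456, 0.542, -0.454, -0.541]
contact_force: [0.1, -0.2, -2.0]
grip_width: 0.022
```

```bash
python3 go.py 0.6227 0.2379 0.18 -8
```

```text
t 9.53 tcp [0.4481 0.1337 0.1856] psi -170.09 w 0.022 F [ 0.1 -0.2 -2. ] j6 -1.5 j1 0.24
shift in CURRENT frame [ 0.063 -1.899  0.726] turn [0.0995 0.0002 0.001 ] | shift in TARGET frame [ 0.056 -1.584  1.275]
```

Call:
apply_moves(moves="0 0 0 0.05 0 0 0; 0 0 0 0.05 0 0 0; 0 -0.396 0.319 0 0 0 0; 0 -0.396 0.319 0 0 0 0; 0 -0.396 0.319 0 0 0 0; 0 -0.396 0.319 0 0 0 0; 0 0 0 0 0 0 0; 0 0 0 0 0 0 0")

```text
t: 10.52
tool_pos: [0.6209, 0.2371, 0.1821]
tcp_rot: [0.533, -0.463, 0.535, 0.464]
contact_force: [-0.9, -0.4, -2.0]
grip_width: 0.0219
```

```bash
python3 go.py 0.6227 0.2379 0.1143 -8
```

```text
t 10.53 tcp [0.6209 0.2371 0.1821] psi 171.92 w 0.0219 F [-0.9 -0.4 -2. ] j6 -1.1 j1 0.33
shift in CURRENT frame [ 0.678 -0.018  0.012] turn [-0.0005 -0.0004 -0.0008] | shift in TARGET frame [ 0.678 -0.016  0.011]
```

Call:
apply_moves(moves="0.3 -0.012 0.01 0 0 0 0; 0.2 0 0 0 0 0 0; 0.1 0 0 0 0 0 0; 0.04 0 0 0 0 0 0; 0.03 0 0 0 0 0 0; 0 0 0 0 0 0 0; 0 0 0 0 0 0 0")

```text
t: 11.4
tool_pos: [0.6238, 0.2384, 0.1174]
tcp_rot: [0.534, -0.464, 0.534, 0.463]
contact_force: [-0.1, 0.3, -0.6]
grip_width: 0.0217
```

```bash
python3 go.py 0.6227 0.2379 0.1143 -8;  python3 snap.py scene e; python3 -c "
from util import *
crop('e_scene','c14',310,210,120,100,6)
"
```

```text
t 11.4 tcp [0.6238 0.2384 0.1174] psi 171.91 w 0.0217 F [-0.1  0.3 -0.6] j6 -1.1 j1 0.33
shift in CURRENT frame [ 0.031  0.01  -0.007] turn [-0.0005  0.0001  0.0002] | shift in TARGET frame [ 0.031  0.01  -0.007]
```

View pics/c14.png

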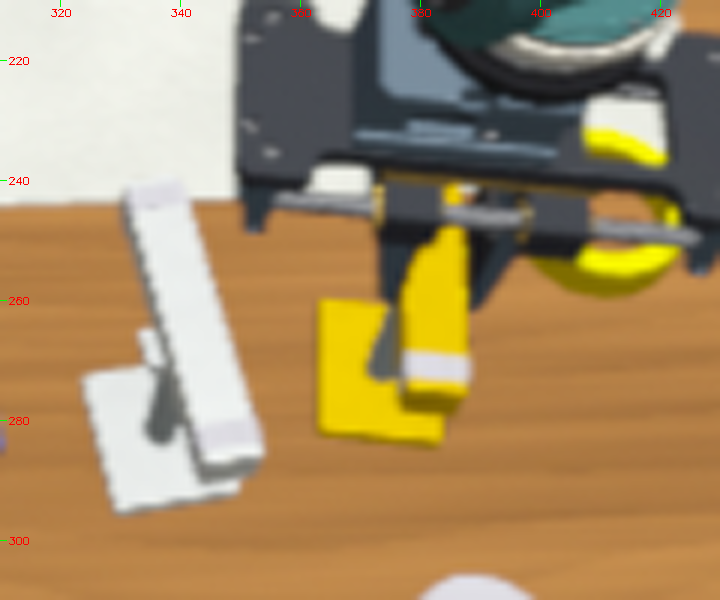

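Call:
apply_moves(moves="0.02 0.01 -0.007 0 0 0 0; 0.01 0 0 0 0 0 0; 0 0 0 0 0 0 0; 0 0 0 0 0 0 0")

```text
t: 11.95
tool_pos: [0.6223, 0.2378, 0.1144]
tcp_rot: [0.534, -0.463, 0.534, 0.464]
contact_force: [-3.2, -2.1, 5.3]
grip_width: 0.0217
```

```bash
python3 go.py 0.6227 0.2379 0.1143 -8;python3 -c "
from util import *
for l in(.055,.06,.065): print(w2p('scene',[.6238+l*.99,.2384-l*.141,.1156]))
"
```

```text
t 11.95 tcp [0.6223 0.2378 0.1144] psi 171.91 w 0.0217 F [-3.2 -2.1  5.3] j6 -1.1 j1 0.33
shift in CURRENT frame [ 0.001 -0.003  0.002] turn [-0.0005 -0.0001 -0.0001] | shift in TARGET frame [ 0.001 -0.003  0.002]
[[382.27524365 272.86610423]]
[[382.32653758 274.93189817]]
[[382.37812126 277.00936173]]
```

Contact was felt at the right height and the end position matches. I release and move on to red.

Call:
apply_moves(moves="0 0 0 0 0 0 0.4; 0 0 0 0 0 0 0.5; 0 0 0 0 0 0 0.5; -0.1 0 0 0 0 0 0.5; -0.2 0 0 0 0 0 0.5; -0.4 0 0 0 0 0 0.5; -0.5 0 0 0 0 0 0.5")

```text
t: 12.82
tool_pos: [0.6221, 0.2377, 0.236]
tcp_rot: [0.534, -0.463, 0.534, 0.464]
contact_force: [0.3, -0.1, -0.6]
grip_width: 0.0459
```

```bash
python3 go.py 0.4426 0.0527 0.16 -8.75;  python3 snap.py scene f; python3 -c "
from util import *
crop('f_scene','c15',220,180,200,120,4)
"
```

```text
t 12.82 tcp [0.6221 0.2377 0.236 ] psi 171.91 w 0.0459 F [ 0.3 -0.1 -0.6] j6 -1.1 j1 0.33
shift in CURRENT frame [ 0.761  1.517 -2.084] turn [ 0.0037 -0.0001 -0.0001] | shift in TARGET frame [ 0.76   1.493 -2.101]
```

View pics/c15.png

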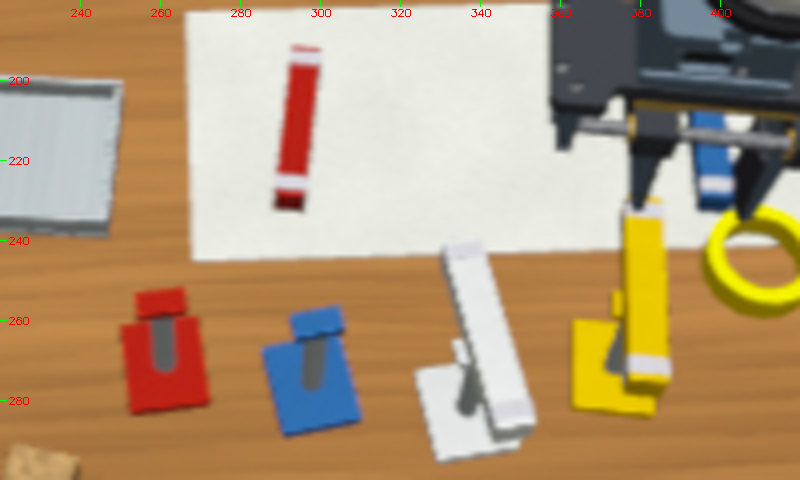

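Call:
apply_moves(moves="0 0 0 0.004 0 0 0.6; 0.05 0.298 -0.42 0 0 0 0.6; 0.1 0.298 -0.42 0 0 0 0.6; 0.15 0.298 -0.42 0 0 0 0.6; 0.22 0.298 -0.42 0 0 0 0.6; 0.22 0.298 -0.42 0 0 0 0.6; 0 0 0 0 0 0 0.6; 0 0 0 0 0 0 0.6")

```text
t: 13.88
tool_pos: [0.4435, 0.0532, 0.1602]
tcp_rot: [0.537, -0.46, 0.537, 0.46]
contact_force: [1.1, 0.1, 0.1]
grip_width: 0.0545
```

```bash
python3 go.py 0.4426 0.0527 0.024 -8.75
```

```text
t 13.88 tcp [0.4435 0.0532 0.1602] psi 171.15 w 0.0545 F [1.1 0.1 0.1] j6 -1.35 j1 0.07
shift in CURRENT frame [ 1.362  0.009 -0.006] turn [-0.0005  0.      0.0001] | shift in TARGET frame [ 1.362  0.008 -0.006]
```

Call:
apply_moves(moves="0.5 0.005 0 0 0 0 0.6; 0.45 0 0 0 0 0 0.6; 0.25 0 0 0 0 0 0.6; 0.15 0 0 0 0 0 0.6; 0.01 0 0 0 0 0 0.6; 0 0 0 0 0 0 0; 0 0 0 0 0 0 0; 0 0 0 0 0 0 0; 0 0 0 0 0 0 0")

```text
t: 15.0
tool_pos: [0.4428, 0.0532, 0.0244]
tcp_rot: [0.537, -0.46, 0.537, 0.46]
contact_force: [-1.4, 0.1, 8.9]
grip_width: 0.0216
```

```bash
python3 go.py 0.4426 0.0527 0.024 -8.75
```

```text
t 15.0 tcp [0.4428 0.0532 0.0244] psi 171.19 w 0.0216 F [-1.4  0.1  8.9] j6 -1.35 j1 0.07
shift in CURRENT frame [ 0.004  0.001 -0.005] turn [-0.0003  0.0001  0.0002] | shift in TARGET frame [ 0.004  0.001 -0.005]
```

Call:
apply_moves(moves="-0.1 0 0 0 0 0 0; -0.3 0 0 0 0 0 0; -0.5 0 0 0 0 0 0; -0.5 0 0 0 0 0 0; -0.2 0 0 0 0 0 0; 0 0 0 0 0 0 0")

```text
t: 15.75
tool_pos: [0.4432, 0.0532, 0.1856]
tcp_rot: [0.538, -0.461, 0.536, 0.459]
contact_force: [-0.9, -0.1, -2.4]
grip_width: 0.0218
```

```bash
python3 go.py 0.6113 -0.038 0.18 5.2
```

```text
t 15.75 tcp [0.4432 0.0532 0.1856] psi 171.19 w 0.0218 F [-0.9 -0.1 -2.4] j6 -1.35 j1 0.07
shift in CURRENT frame [ 0.061 -1.8   -0.644] turn [-0.0778  0.0001  0.0011] | shift in TARGET frame [ 0.056 -1.591 -1.061]
```

Call:
apply_moves(moves="0 0 0 -0.039 0 0 0; 0 0 0 -0.039 0 0 0; 0 -0.4 -0.266 0 0 0 0; 0 -0.4 -0.266 0 0 0 0; 0 -0.4 -0.266 0 0 0 0; 0 -0.4 -0.266 0 0 0 0; 0 0 0 0 0 0 0; 0 0 0 0 0 0 0")

```text
t: 16.75
tool_pos: [0.6103, -0.038, 0.1823]
tcp_rot: [0.476, -0.521, 0.477, 0.523]
contact_force: [0.3, -0.2, -1.1]
grip_width: 0.022
```

```bash
python3 go.py 0.6113 -0.038 0.1143 5.2
```

```text
t 16.75 tcp [ 0.6103 -0.038   0.1823] psi -174.78 w 0.022 F [ 0.3 -0.2 -1.1] j6 -1.76 j1 -0.1
shift in CURRENT frame [ 0.68  -0.012 -0.001] turn [ 0.0001  0.0002 -0.0009] | shift in TARGET frame [ 0.68  -0.01  -0.001]
```

Call:
apply_moves(moves="0.3 -0.004 0 0 0 0 0; 0.2 0 0 0 0 0 0; 0.1 0 0 0 0 0 0; 0.04 0 0 0 0 0 0; 0.03 0 0 0 0 0 0; 0 0 0 0 0 0 0; 0 0 0 0 0 0 0")

```text
t: 17.62
tool_pos: [0.6122, -0.0382, 0.1174]
tcp_rot: [-0.477, 0.522, -0.477, -0.522]
contact_force: [-0.1, 0.1, -1.9]
grip_width: 0.022
```

```bash
python3 go.py 0.6113 -0.038 0.1143 5.2;  python3 snap.py scene g; python3 -c "
from util import *
crop('g_scene','c16',210,210,120,100,6)
p=ctrl.get_obs()['tool_pos']
for l in(.055,.06,.065): print(w2p('scene',[p[0]+l*.996,p[1]+l*.09,p[2]-.0015]))
"
```

```text
t 17.62 tcp [ 0.6122 -0.0382  0.1174] psi -174.77 w 0.022 F [-0.1  0.1 -1.9] j6 -1.76 j1 -0.1
shift in CURRENT frame [0.031 0.009 0.003] turn [ 0.0002 -0.      0.0002] | shift in TARGET frame [0.031 0.009 0.003]
[[262.13312587 271.68365514]]
[[262.37349699 273.7452638 ]]
[[262.61522024 275.8184694 ]]
```

View pics/c16.png

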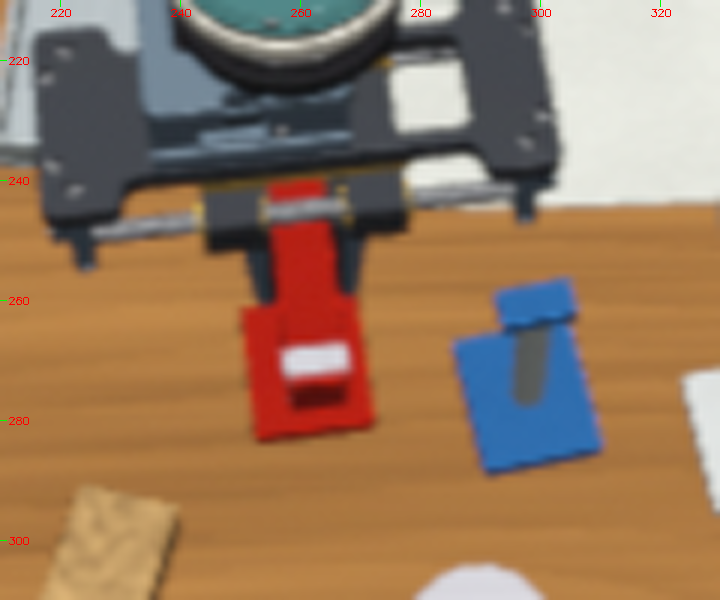

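Call:
apply_moves(moves="0.02 0.007 0.002 0 0 0 0; 0.01 0 0 0 0 0 0; 0 0 0 0 0 0 0; 0 0 0 0 0 0 0")

```text
t: 18.18
tool_pos: [0.6112, -0.038, 0.1144]
tcp_rot: [0.477, -0.522, 0.477, 0.522]
contact_force: [-4.2, -0.1, 8.0]
grip_width: 0.0219
```

Call:
apply_moves(moves="0 0 0 0 0 0 0.4; 0 0 0 0 0 0 0.5; 0 0 0 0 0 0 0.5; -0.1 0 0 0 0 0 0.5; -0.2 0 0 0 0 0 0.5; -0.4 0 0 0 0 0 0.5; -0.5 0 0 0 0 0 0.5")

```text
t: 19.05
tool_pos: [0.6109, -0.038, 0.2361]
tcp_rot: [0.477, -0.522, 0.477, 0.522]
contact_force: [0.8, -0.4, 0.1]
grip_width: 0.0457
```

```bash
python3 go.py 0.4527 0.3259 0.18 -4.75;  python3 snap.py scene h; python3 -c "
from util import *
crop('h_scene','c17',220,180,200,120,4)
"
```

```text
t 19.05 tcp [ 0.6109 -0.038   0.2361] psi -174.77 w 0.0457 F [ 0.8 -0.4  0.1] j6 -1.76 j1 -0.1
shift in CURRENT frame [0.561 1.244 3.768] turn [ 0.0554  0.     -0.0001] | shift in TARGET frame [0.561 1.878 3.495]
```

View pics/c17.png

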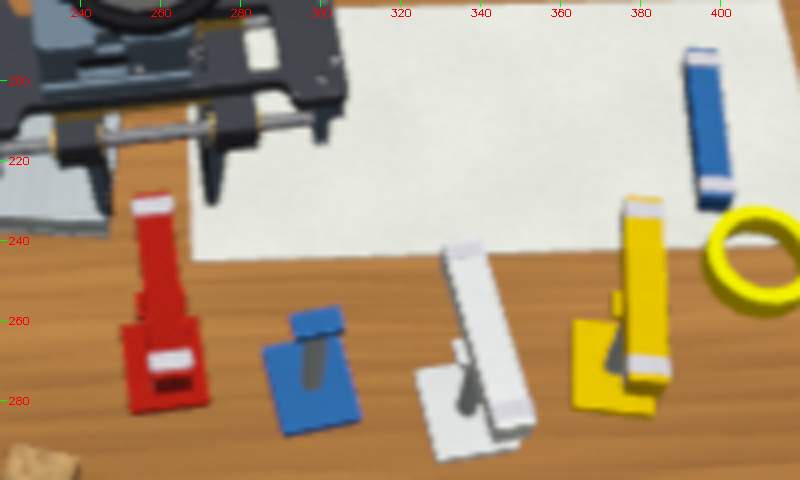

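Call:
apply_moves(moves="0 0 0 0.055 0 0 0.5; 0 0.268 0.499 0 0 0 0.6; 0.05 0.268 0.499 0 0 0 0.6; 0.1 0.268 0.499 0 0 0 0.6; 0.1 0.268 0.499 0 0 0 0.6; 0.1 0.268 0.499 0 0 0 0.6; 0.1 0.268 0.499 0 0 0 0.6; 0.1 0.268 0.499 0 0 0 0.6; 0 0 0 0 0 0 0.6; 0 0 0 0 0 0 0.6")

```text
t: 20.35
tool_pos: [0.453, 0.3255, 0.1798]
tcp_rot: [0.52, -0.479, 0.519, 0.479]
contact_force: [-0.4, -0.9, -0.9]
grip_width: 0.0549
```

```bash
python3 go.py 0.4527 0.3259 0.024 -4.75
```

```text
t 20.35 tcp [0.453  0.3255 0.1798] psi 175.37 w 0.0549 F [-0.4 -0.9 -0.9] j6 -0.91 j1 0.58
shift in CURRENT frame [1.558 0.004 0.003] turn [0.0007 0.0002 0.0003] | shift in TARGET frame [1.558 0.003 0.004]
```

Call:
apply_moves(moves="0.5 0.003 0.003 0 0 0 0.6; 0.5 0 0 0 0 0 0.6; 0.3 0 0 0 0 0 0.6; 0.2 0 0 0 0 0 0.6; 0.055 0 0 0 0 0 0.6; 0 0 0 0 0 0 0; 0 0 0 0 0 0 0; 0 0 0 0 0 0 0; 0 0 0 0 0 0 0")

```text
t: 21.48
tool_pos: [0.4527, 0.326, 0.024]
tcp_rot: [0.52, -0.479, 0.52, 0.479]
contact_force: [-1.0, -0.1, 7.1]
grip_width: 0.0218
```

```bash
python3 go.py 0.4527 0.3259 0.024 -4.75
```

```text
t 21.48 tcp [0.4527 0.326  0.024 ] psi 175.34 w 0.0218 F [-1.  -0.1  7.1] j6 -0.91 j1 0.58
shift in CURRENT frame [ 0.    -0.    -0.001] turn [0.0005 0.0002 0.0002] | shift in TARGET frame [ 0.    -0.    -0.001]
```

Call:
apply_moves(moves="-0.1 0 0 0 0 0 0; -0.3 0 0 0 0 0 0; -0.5 0 0 0 0 0 0; -0.5 0 0 0 0 0 0; -0.3 0 0 0 0 0 0; 0 0 0 0 0 0 0")

```text
t: 22.22
tool_pos: [0.4534, 0.3264, 0.1962]
tcp_rot: [0.521, -0.479, 0.518, 0.479]
contact_force: [-0.3, -0.4, -1.3]
grip_width: 0.0217
```

```bash
python3 go.py 0.6268 0.0515 0.19 10.4
```

```text
t 22.23 tcp [0.4534 0.3264 0.1962] psi 175.33 w 0.0217 F [-0.3 -0.4 -1.3] j6 -0.91 j1 0.58
shift in CURRENT frame [ 0.061 -1.952 -2.599] turn [-0.0837  0.0007  0.0012] | shift in TARGET frame [ 0.062 -1.209 -3.017]
```

Call:
apply_moves(moves="0 0 0 -0.042 0 0 0; 0 0 0 -0.042 0 0 0; 0 -0.2 -0.503 0 0 0 0; 0 -0.2 -0.503 0 0 0 0; 0 -0.2 -0.503 0 0 0 0; 0 -0.2 -0.503 0 0 0 0; 0 -0.2 -0.503 0 0 0 0; 0 -0.2 -0.503 0 0 0 0; 0 0 0 0 0 0 0; 0 0 0 0 0 0 0")

```text
t: 23.48
tool_pos: [0.6242, 0.0508, 0.1922]
tcp_rot: [0.452, -0.543, 0.453, 0.544]
contact_force: [-0.8, 0.4, -1.9]
grip_width: 0.0219
```

```bash
python3 go.py 0.6268 0.0515 0.114 10.4
```

```text
t 23.48 tcp [0.6242 0.0508 0.1922] psi -169.58 w 0.0219 F [-0.8  0.4 -1.9] j6 -1.71 j1 0.04
shift in CURRENT frame [ 0.782 -0.028  0.002] turn [ 0.0001  0.0001 -0.0006] | shift in TARGET frame [ 0.782 -0.026  0.002]
```

Call:
apply_moves(moves="0.35 -0.02 0 0 0 0 0; 0.25 0 0 0 0 0 0; 0.1 0 0 0 0 0 0; 0.04 0 0 0 0 0 0; 0.03 0 0 0 0 0 0; 0 0 0 0 0 0 0; 0 0 0 0 0 0 0")

```text
t: 24.35
tool_pos: [0.6274, 0.0511, 0.117]
tcp_rot: [-0.453, 0.544, -0.452, -0.543]
contact_force: [-1.0, 0.4, -0.4]
grip_width: 0.0217
```

```bash
python3 go.py 0.6268 0.0515 0.114 10.4;  python3 snap.py scene i; python3 -c "
from util import *
crop('i_scene','c18',230,210,120,100,6)
p=ctrl.get_obs()['tool_pos']
for l in(.055,.06,.065): print(w2p('scene',[p[0]+l*.984,p[1]+l*.18,p[2]-.0015]))
"
```

```text
t 24.35 tcp [0.6274 0.0511 0.117 ] psi -169.55 w 0.0217 F [-1.   0.4 -0.4] j6 -1.71 j1 0.04
shift in CURRENT frame [0.03  0.005 0.005] turn [ 0.0003 -0.      0.0002] | shift in TARGET frame [0.03  0.005 0.005]
[[305.35609647 276.55507564]]
[[305.92380452 278.60999769]]
[[306.49466981 280.67634798]]
```

View pics/c18.png

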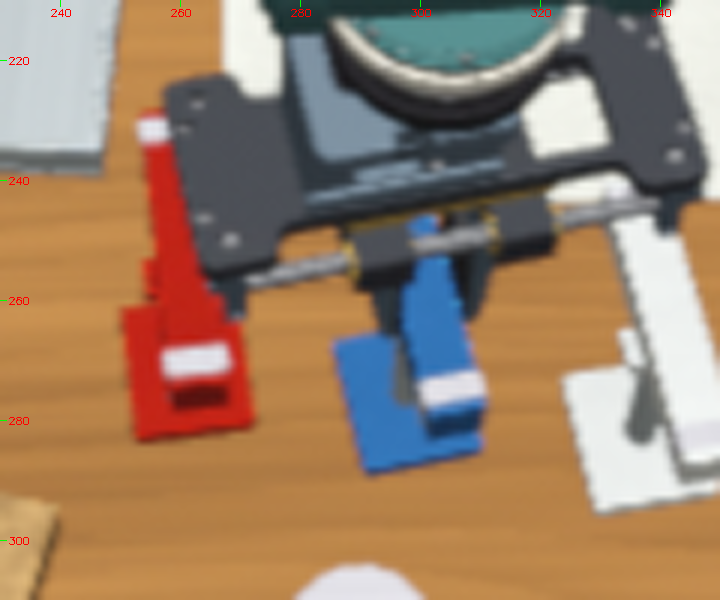

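Call:
apply_moves(moves="0.02 0.003 0.003 0 0 0 0; 0.01 0 0 0 0 0 0; 0 0 0 0 0 0 0; 0 0 0 0 0 0 0")

```text
t: 24.9
tool_pos: [0.6269, 0.0513, 0.114]
tcp_rot: [0.452, -0.543, 0.452, 0.543]
contact_force: [-3.7, 1.0, 9.2]
grip_width: 0.0217
```

Call:
apply_moves(moves="0 0 0 0 0 0 0.4; 0 0 0 0 0 0 0.5; 0 0 0 0 0 0 0.5; -0.1 0 0 0 0 0 0.5; -0.2 0 0 0 0 0 0.5; -0.4 0 0 0 0 0 0.5; -0.5 0 0 0 0 0 0.5")

```text
t: 25.78
tool_pos: [0.6265, 0.0513, 0.2355]
tcp_rot: [0.452, -0.543, 0.452, 0.544]
contact_force: [0.8, 0.1, -0.3]
grip_width: 0.0455
```

```bash
python3 go.py 0.5788 -0.2213 0.17 3.9;  python3 snap.py scene,top j; python3 -c "
from util import *
crop('j_scene','c19',80,160,320,150,2)
"
```

```text
t 25.77 tcp [0.6265 0.0513 0.2355] psi -169.55 w 0.0455 F [ 0.8  0.1 -0.3] j6 -1.71 j1 0.04
shift in CURRENT frame [ 0.656  0.963 -2.594] turn [ 0.0364  0.     -0.0001] | shift in TARGET frame [ 0.655  0.661 -2.687]
```

View pics/j_scene.png

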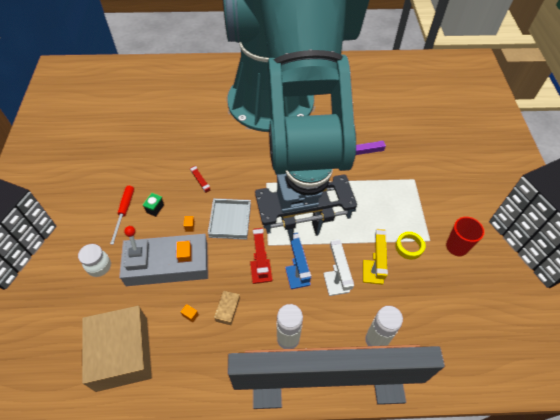

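View pics/j_top.png

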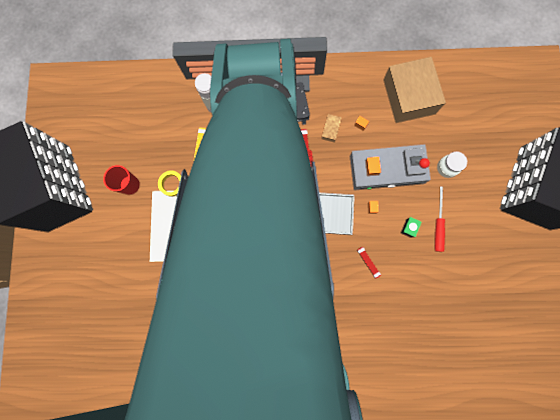

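Call:
apply_moves(moves="0 0 0 0.036 0 0 0.6; 0 0.11 -0.448 0 0 0 0.6; 0.13 0.11 -0.448 0 0 0 0.6; 0.13 0.11 -0.448 0 0 0 0.6; 0.13 0.11 -0.448 0 0 0 0.6; 0.13 0.11 -0.448 0 0 0 0.6; 0.13 0.11 -0.447 0 0 0 0.6; 0 0 0 0 0 0 0.6; 0 0 0 0 0 0 0.6")

```text
t: 27.0
tool_pos: [0.5797, -0.2211, 0.1691]
tcp_rot: [-0.483, 0.517, -0.482, -0.517]
contact_force: [-0.4, -0.1, -0.7]
grip_width: 0.0547
```

```bash
python3 go.py 0.5788 -0.2213 0.071 3.9
```

```text
t 27.0 tcp [ 0.5797 -0.2211  0.1691] psi -176.05 w 0.0547 F [-0.4 -0.1 -0.7] j6 -2.04 j1 -0.4
shift in CURRENT frame [ 0.981  0.01  -0.001] turn [ 0.0003 -0.      0.0002] | shift in TARGET frame [ 0.981  0.009 -0.001]
```

Call:
apply_moves(moves="0.4 0.005 0 0 0 0 0.6; 0.3 0 0 0 0 0 0.6; 0.15 0 0 0 0 0 0.6; 0.1 0 0 0 0 0 0.6; 0.03 0 0 0 0 0 0.6; 0 0 0 0 0 0 0.6; 0 0 0 0 0 0 0.6")

```text
t: 27.88
tool_pos: [0.5795, -0.2215, 0.0711]
tcp_rot: [-0.482, 0.517, -0.482, -0.517]
contact_force: [0.1, -0.1, 0.9]
grip_width: 0.0545
```

```bash
python3 go.py 0.5788 -0.2213 0.071 3.9; python3 snap.py scene k; python3 -c "
from util import *
crop('k_scene','c20',100,190,140,100,5)"
```

```text
t 27.88 tcp [ 0.5795 -0.2215  0.0711] psi -176.03 w 0.0545 F [ 0.1 -0.1  0.9] j6 -2.04 j1 -0.4
shift in CURRENT frame [0.001 0.006 0.003] turn [ 0.0004 -0.0001  0.0003] | shift in TARGET frame [0.001 0.006 0.003]
```

View pics/c20.png

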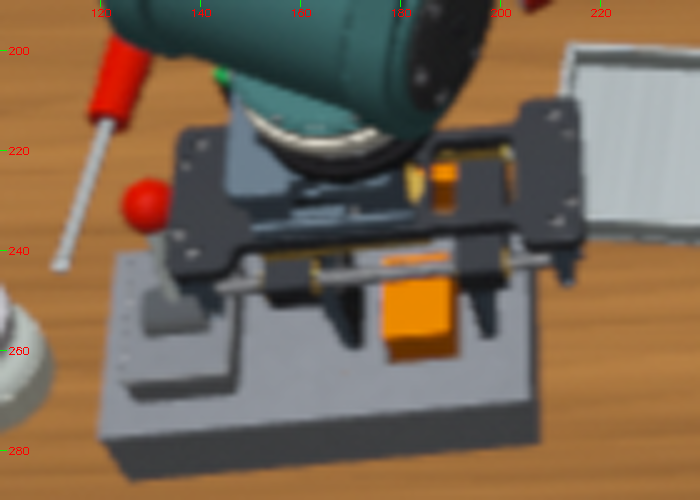

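Call:
apply_moves(moves="0 0 0 0 0 0 0; 0 0 0 0 0 0 0; 0 0 0 0 0 0 0; 0 0 0 0 0 0 0; 0 0 0 0 0 0 0")

```text
t: 28.55
tool_pos: [0.5791, -0.2214, 0.0705]
tcp_rot: [-0.482, 0.517, -0.482, -0.517]
contact_force: [-1.0, -0.7, 2.5]
grip_width: 0.0319
```

```bash
python3 go.py 0.5788 -0.2213 0.15 3.9
```

```text
t 28.55 tcp [ 0.5791 -0.2214  0.0705] psi -176.03 w 0.0319 F [-1.  -0.7  2.5] j6 -2.04 j1 -0.4
shift in CURRENT frame [-0.795  0.003  0.001] turn [ 0.0004 -0.      0.    ] | shift in TARGET frame [-0.795  0.003  0.001]
```

Call:
apply_moves(moves="-0.05 0 0 0 0 0 0; -0.15 0 0 0 0 0 0; -0.2 0 0 0 0 0 0; -0.4 0 0 0 0 0 0; -0.2 0 0 0 0 0 0; 0 0 0 0 0 0 0")

```text
t: 29.3
tool_pos: [0.5799, -0.2217, 0.1723]
tcp_rot: [-0.483, 0.518, -0.482, -0.516]
contact_force: [0.5, -0.8, -0.3]
grip_width: 0.032
```

```bash
python3 go.py 0.458 -0.1175 0.12 -4.8; python3 snap.py scene l; python3 -c "
from util import *
crop('l_scene','c21',100,170,160,110,5)"
```

```text
t 29.3 tcp [ 0.5799 -0.2217  0.1723] psi -176.03 w 0.032 F [ 0.5 -0.8 -0.3] j6 -2.04 j1 -0.4
shift in CURRENT frame [0.518 1.145 1.125] turn [ 0.0487 -0.0004  0.0009] | shift in TARGET frame [0.523 1.302 0.936]
```

View pics/c21.png

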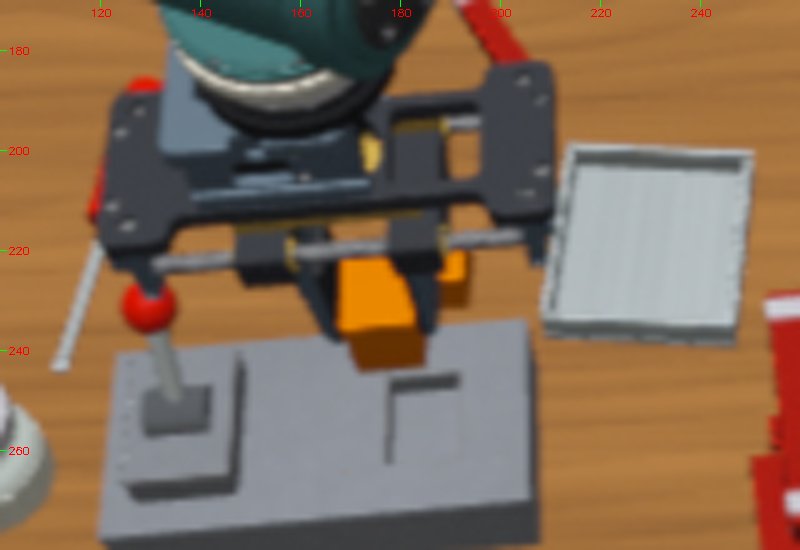

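Call:
apply_moves(moves="0 0 0 0.048 0 0 0; 0 0.434 0.312 0 0 0 0; 0 0.434 0.312 0 0 0 0; 0 0.434 0.312 0 0 0 0; 0.5 0 0 0 0 0 0; 0 0 0 0 0 0 0; 0 0 0 0 0 0 0")

```text
t: 30.22
tool_pos: [0.4572, -0.1177, 0.1206]
tcp_rot: [0.52, -0.479, 0.52, 0.48]
contact_force: [-0.0, 0.9, -0.2]
grip_width: 0.0318
```

```bash
python3 go.py 0.458 -0.1175 0.043 -4.8
```

```text
t 30.23 tcp [ 0.4572 -0.1177  0.1206] psi 175.32 w 0.0318 F [-0.   0.9 -0.2] j6 -1.79 j1 -0.3
shift in CURRENT frame [ 0.776 -0.009  0.003] turn [ 0.0007  0.0001 -0.0004] | shift in TARGET frame [ 0.776 -0.008  0.003]
```

Call:
apply_moves(moves="0.4 0 0 0 0 0 0; 0.25 0 0 0 0 0 0; 0.1 0 0 0 0 0 0; 0.02 0 0 0 0 0 0; 0.01 0 0 0 0 0 0; 0 0 0 0 0 0 0; 0 0 0 0 0 0 0")

```text
t: 31.1
tool_pos: [0.4572, -0.1175, 0.0429]
tcp_rot: [0.52, -0.479, 0.52, 0.479]
contact_force: [-0.2, 0.2, -0.8]
grip_width: 0.032
```

Call:
apply_moves(moves="0.01 0 0 0 0 0 0; 0 0 0 0 0 0 0; 0 0 0 0 0 0 0.45; 0 0 0 0 0 0 0.5; 0 0 0 0 0 0 0.5; -0.1 0 0 0 0 0 0.5; -0.3 0 0 0 0 0 0.5; -0.5 0 0 0 0 0 0.5; -0.5 0 0 0 0 0 0.5; -0.3 0 0 0 0 0 0.5")

```text
t: 32.35
tool_pos: [0.4574, -0.1176, 0.2145]
tcp_rot: [0.52, -0.48, 0.519, 0.478]
contact_force: [-0.2, 0.9, 0.1]
grip_width: 0.0454
```

```bash
python3 snap.py scene,top n; python3 -c "
from util import *
crop('n_scene','c22',90,160,180,100,4);crop('n_top','c23',310,130,160,140,5)"
```

```text
(no output)
```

View pics/c22.png

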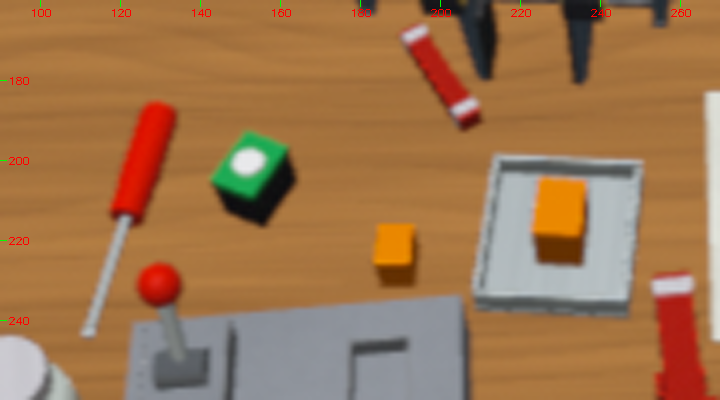

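View pics/c23.png

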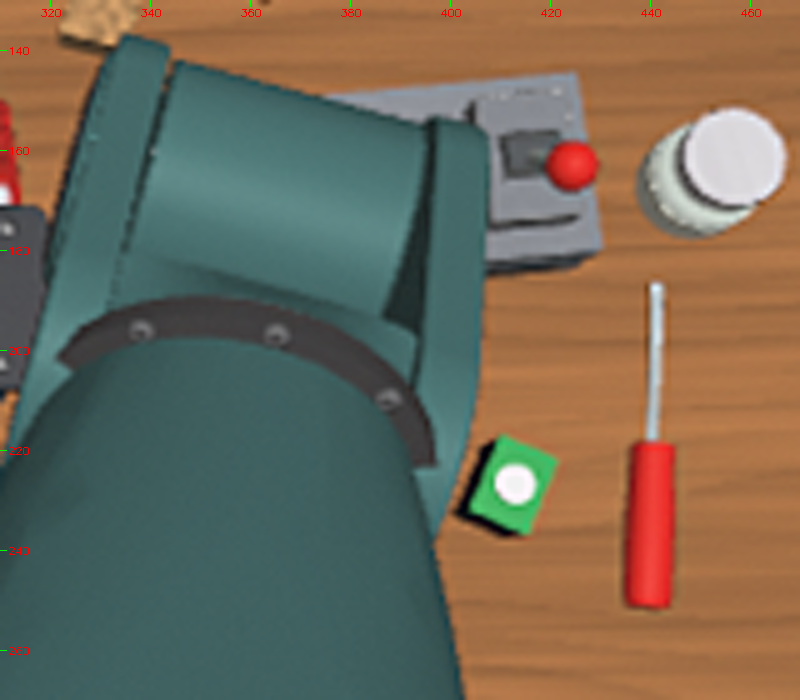

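```bash
cat > cas.py <<'E'
import sys
from seg import *
from fitbox import fit
n0=sys.argv[1];z=float(sys.argv[2]) if len(sys.argv)>2 else .04
pts=[]
for n in ('top','scene'):
    try:b=max(blobs(f'{n0}_{n}','green',60),key=lambda b:b[1])
    except ValueError: continue
    h=hsv(f'{n0}_{n}');m=cv2.inRange(h,*map(np.array,rng['green'][0]));_,l,_,_=cv2.connectedComponentsWithStats(m)
    c=b[2][0];k=[i for i in range(1,l.max()+1) if (l==i).sum()==b[1]][0]
    cn,_=cv2.findContours((l==k).astype(np.uint8),cv2.RETR_EXTERNAL,cv2.CHAIN_APPROX_NONE)
    f=np.zeros(l.shape,np.uint8);cv2.drawContours(f,cn,-1,1,-1)
    q=p2w(n,np.argwhere(f)[:,::-1],z)[:,:2];ce=q.mean(0);U,S,V=np.linalg.svd(q-ce,full_matrices=False)
    d=V[0]*np.sign(V[0][0]);s=(q-ce)@V.T
    print(n,ce.round(4),'yaw',np.degrees(np.arctan2(d[1],d[0])).round(1),(np.sqrt(12)*s.std(0)).round(4))
E
python3 cas.py n; python3 cas.py a;python3 - <<'E'
from fitbox import *
D=p2w('top',[P(c,310,130,5) for c in((503,436),(557,458),(525,536),(469,513))],.04)[:,:2]
C=p2w('scene',[P(c,90,160,4) for c in((247,131),(290,152),(254,202),(211,183))],.04)[:,:2]
for w in(D,C):
    e=np.diff(np.r_[w,w[:1]],axis=0);print('cas',w.mean(0).round(4),np.linalg.norm(e,axis=1).round(3),np.degrees(np.arctan2(e[:,1],e[:,0])).round(1))
E
```

```text
top [ 0.4139 -0.3205] yaw -24.1 [0.0446 0.0323]
scene [ 0.4162 -0.3209] yaw -27.2 [0.0515 0.0354]
top [ 0.4039 -0.2838] yaw -25.9 [0.0446 0.0327]
scene [ 0.4059 -0.2837] yaw -27.5 [0.0517 0.0352]
cas [ 0.4136 -0.3209] [0.03  0.046 0.031 0.046] [-114.2  154.4   65.9  -26.8]
cas [ 0.4177 -0.3198] [0.035 0.043 0.034 0.045] [  59.3  -25.9 -118.   156.1]
```

```bash
python3 go.py 0.4147 -0.3205 0.13 -25.5
```

```text
t 32.45 tcp [ 0.4585 -0.1179  0.2153] psi 175.33 w 0.0458 F [ 0.3 -0.5 -0.5] j6 -1.79 j1 -0.3
shift in CURRENT frame [ 0.854  0.277 -2.053] turn [ 1.157e-01 -1.000e-04  1.900e-03] | shift in TARGET frame [ 0.853 -0.477 -2.017]
```

Call:
apply_moves(moves="0 0 0 0.0385 0 0 0.55; 0 0 0 0.0385 0 0 0.55; 0 0 0 0.0385 0 0 0.55; 0.1 -0.12 -0.504 0 0 0 0.55; 0.2 -0.12 -0.504 0 0 0 0.55; 0.25 -0.12 -0.504 0 0 0 0.55; 0.3 -0.117 -0.504 0 0 0 0.55; 0 0 0 0 0 0 0.55; 0 0 0 0 0 0 0.55")

```text
t: 33.58
tool_pos: [0.413, -0.3196, 0.1261]
tcp_rot: [0.598, -0.377, 0.598, 0.378]
contact_force: [0.4, 0.2, -0.0]
grip_width: 0.0503
```

```bash
python3 go.py 0.4147 -0.3205 0.038 -25.5; python3 snap.py scene,top o; python3 -c "
from util import *
crop('o_scene','c24',90,150,160,110,5)"
```

```text
t 33.58 tcp [ 0.413  -0.3196  0.1261] psi 154.51 w 0.0503 F [ 0.4  0.2 -0. ] j6 -1.83 j1 -0.7
shift in CURRENT frame [ 0.881 -0.02  -0.001] turn [ 0.      0.0001 -0.0003] | shift in TARGET frame [ 0.881 -0.02  -0.001]
```

View pics/c24.png

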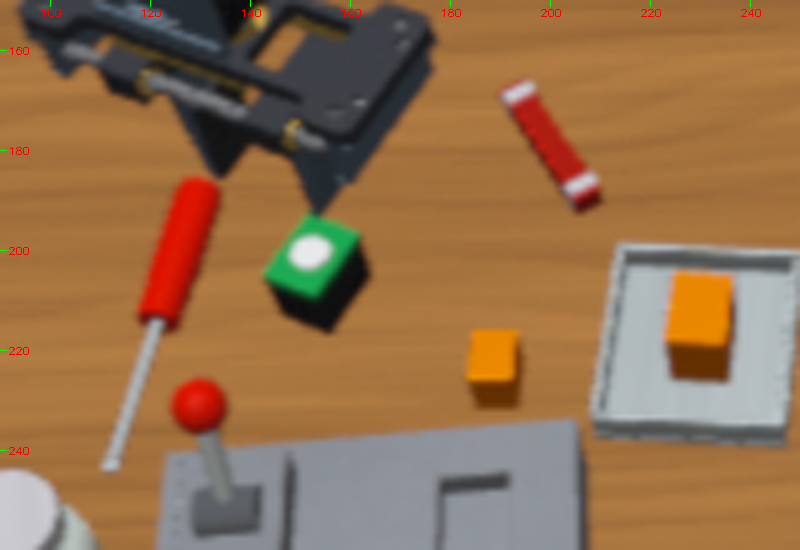

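Call:
apply_moves(moves="0.4 -0.01 0 0 0 0 0.55; 0.25 -0.01 0 0 0 0 0.55; 0.15 0 0 0 0 0 0.55; 0.05 0 0 0 0 0 0.55; 0.03 0 0 0 0 0 0.55; 0 0 0 0 0 0 0.55")

```text
t: 34.42
tool_pos: [0.4154, -0.321, 0.039]
tcp_rot: [0.598, -0.378, 0.598, 0.377]
contact_force: [-0.5, -0.4, -0.2]
grip_width: 0.0502
```

```bash
python3 go.py 0.4147 -0.3205 0.038 -25.5; python3 snap.py scene p; python3 -c "
from util import *
crop('p_scene','c25',90,150,120,90,6)"
```

```text
t 34.42 tcp [ 0.4154 -0.321   0.039 ] psi 154.55 w 0.0502 F [-0.5 -0.4 -0.2] j6 -1.83 j1 -0.7
shift in CURRENT frame [0.01  0.009 0.002] turn [ 0.0003 -0.0001  0.0003] | shift in TARGET frame [0.01  0.009 0.002]
```

View pics/c25.png

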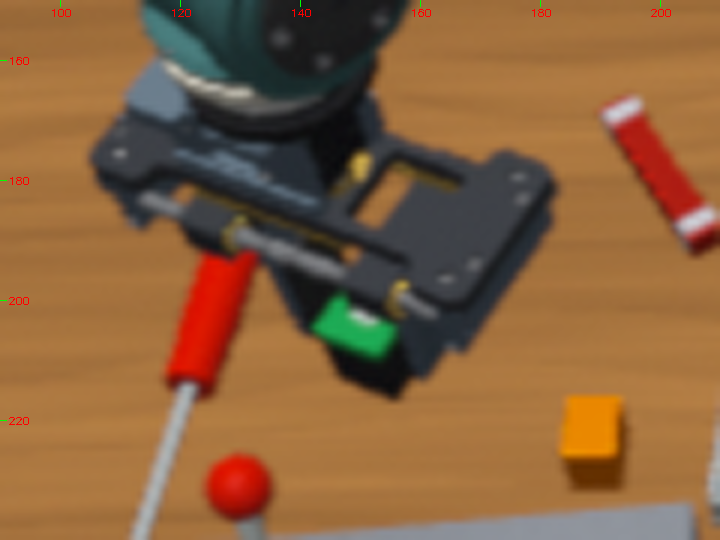

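Call:
apply_moves(moves="0.005 0.005 0 0 0 0 0; 0 0 0 0 0 0 0; 0 0 0 0 0 0 0; 0 0 0 0 0 0 0; 0 0 0 0 0 0 0")

```text
t: 35.1
tool_pos: [0.4148, -0.3208, 0.0381]
tcp_rot: [0.598, -0.378, 0.598, 0.377]
contact_force: [-2.3, 0.2, 6.2]
grip_width: 0.032
```

```bash
python3 go.py 0.4147 -0.3205 0.038 -25.5
```

```text
t 35.1 tcp [ 0.4148 -0.3208  0.0381] psi 154.54 w 0.032 F [-2.3  0.2  6.2] j6 -1.83 j1 -0.7
shift in CURRENT frame [0.001 0.002 0.002] turn [ 0.0002 -0.      0.    ] | shift in TARGET frame [0.001 0.002 0.002]
```

Call:
apply_moves(moves="-0.1 0 0 0 0 0 0; -0.25 0 0 0 0 0 0; -0.4 0 0 0 0 0 0; -0.5 0 0 0 0 0 0; -0.4 0 0 0 0 0 0; 0 0 0 -0.054 0 0 0; 0 0 0 -0.054 0 0 0; 0 0 0 -0.055 0 0 0; 0 0 0 0 0 0 0")

```text
t: 36.22
tool_pos: [0.4146, -0.3205, 0.2033]
tcp_rot: [-0.483, 0.516, -0.483, -0.516]
contact_force: [-0.1, -0.2, -1.8]
grip_width: 0.0315
```

```bash
python3 go.py 0.5788 -0.2214 0.15 3.9
```

```text
t 36.23 tcp [ 0.4146 -0.3205  0.2033] psi -176.18 w 0.0315 F [-0.1 -0.2 -1.8] j6 -2.34 j1 -0.7
shift in CURRENT frame [ 0.533 -1.705  0.879] turn [-0.0004 -0.      0.    ] | shift in TARGET frame [ 0.533 -1.706  0.877]
```

Call:
apply_moves(moves="0 -0.426 0.22 0 0 0 0; 0 -0.426 0.22 0 0 0 0; 0.1 -0.426 0.22 0 0 0 0; 0.2 -0.427 0.219 0 0 0 0; 0.23 0 0 0 0 0 0; 0 0 0 0 0 0 0; 0 0 0 0 0 0 0")

```text
t: 37.1
tool_pos: [0.5788, -0.2218, 0.1508]
tcp_rot: [-0.483, 0.516, -0.483, -0.516]
contact_force: [0.2, -0.1, -0.6]
grip_width: 0.0321
```

```bash
python3 go.py 0.5788 -0.2214 0.09 3.9; python3 snap.py scene,top q; python3 -c "
from util import *
crop('q_scene','c26',110,190,120,100,6)
crop('q_top','c27',330,120,120,90,6)"
```

```text
t 37.1 tcp [ 0.5788 -0.2218  0.1508] psi -176.25 w 0.0321 F [ 0.2 -0.1 -0.6] j6 -2.04 j1 -0.4
shift in CURRENT frame [ 0.608 -0.     0.004] turn [-0.0008 -0.0001  0.0001] | shift in TARGET frame [ 0.608 -0.     0.004]
```

View pics/c26.png

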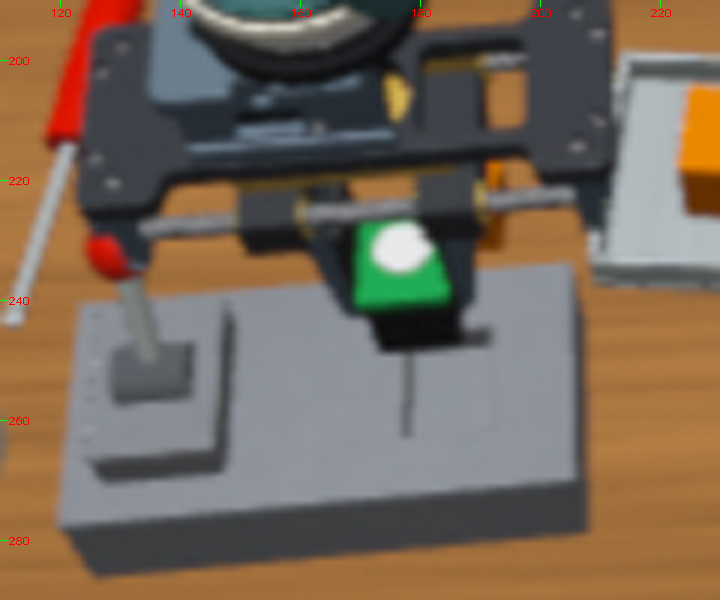

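View pics/c27.png

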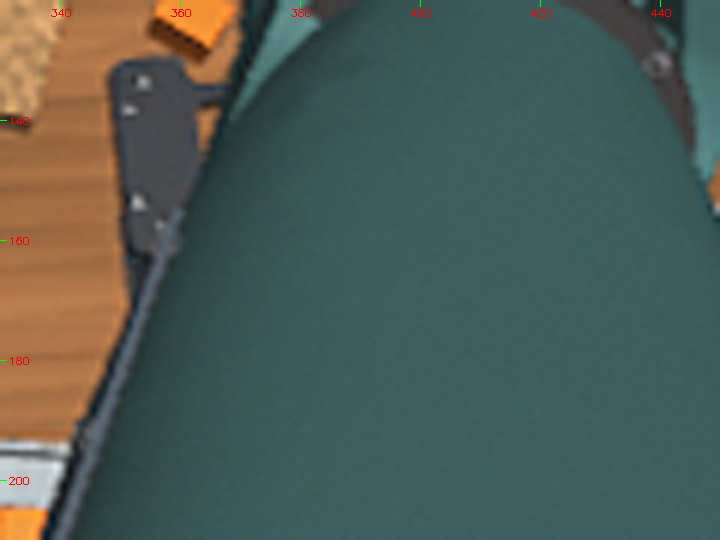

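Run:
```python
from fitbox import *
for z in(.151,.1527):
    w=p2w('scene',[P((360,306),110,190,6),P((449,298),110,190,6)],z);print(w.round(4),w.mean(0).round(4))
# socket corners: visible: left-back (405,340) left-front(405,437), right-back (492,328)?
print(p2w('scene',[P(c,110,190,6) for c in((402,437),(410,437),(492,330),(492,430))],.05).round(4))
q=[.5788,-.2213];c,s=np.cos(.0675),np.sin(.0675)
for x,y in((-.0235,-.0175),(-.0235,.0175),(.0235,-.0175),(.0235,.0175)):print(x,y,(q[0]+c*x-s*y).__round__(4),(q[1]+s*x+c*y).__round__(4))
```

```text
[[ 0.6022 -0.2349  0.151 ]
 [ 0.5999 -0.2026  0.151 ]] [ 0.601  -0.2187  0.151 ]
[[ 0.6032 -0.2344  0.1527]
 [ 0.6008 -0.2022  0.1527]] [ 0.602  -0.2183  0.1527]
[[ 0.6043 -0.2376  0.05  ]
 [ 0.6044 -0.2345  0.05  ]
 [ 0.5568 -0.2055  0.05  ]
 [ 0.6024 -0.2022  0.05  ]]
-0.0235 -0.0175 0.5565 -0.2403
-0.0235 0.0175 0.5542 -0.2054
0.0235 -0.0175 0.6034 -0.2372
0.0235 0.0175 0.6011 -0.2023
```

Call:
apply_moves(moves="0.3 0 0.002 0 0 0 0; 0.2 0 0 0 0 0 0; 0.08 0 0 0 0 0 0; 0 0 0 0 0 0 0; 0 0 0 0 0 0 0")

```text
t: 37.83
tool_pos: [0.5793, -0.2214, 0.0927]
tcp_rot: [-0.483, 0.517, -0.483, -0.516]
contact_force: [0.7, 0.2, -1.7]
grip_width: 0.032
```

```bash
python3 go.py 0.5788 -0.2214 0.07 3.9; python3 snap.py scene r; python3 -c "
from util import *
crop('r_scene','c28',110,190,120,100,6)"
```

```text
t 37.83 tcp [ 0.5793 -0.2214  0.0927] psi -176.12 w 0.032 F [ 0.7  0.2 -1.7] j6 -2.04 j1 -0.4
shift in CURRENT frame [0.227 0.005 0.001] turn [-0.0001 -0.0001  0.0003] | shift in TARGET frame [0.227 0.005 0.001]
```

View pics/c28.png

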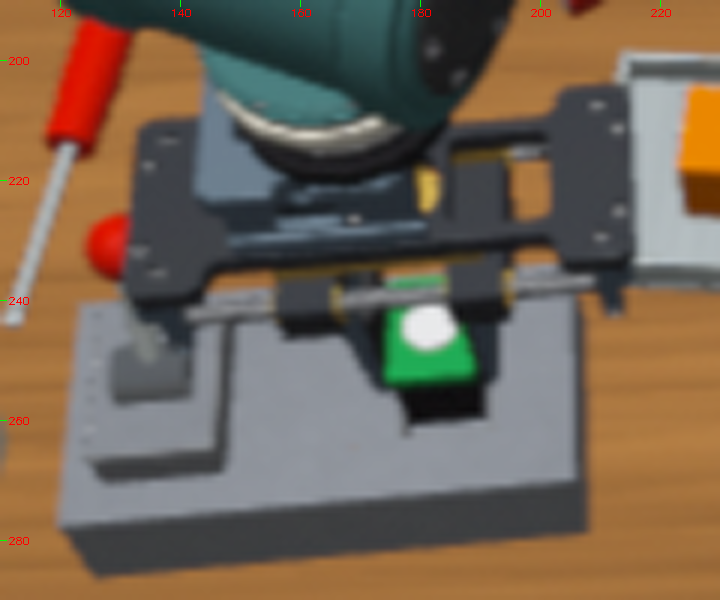

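Aligned. I lower gently and watch the force.

Call:
apply_moves(moves="0.04 0 0 0 0 0 0; 0.03 0 0 0 0 0 0; 0.02 0 0 0 0 0 0; 0 0 0 0 0 0 0")

```text
t: 38.38
tool_pos: [0.5787, -0.2212, 0.0827]
tcp_rot: [0.483, -0.517, 0.483, 0.517]
contact_force: [-0.1, -0.3, -1.8]
grip_width: 0.0317
```

Call:
apply_moves(moves="0.04 0 0 0 0 0 0; 0.04 0 0 0 0 0 0; 0.03 0 0 0 0 0 0; 0.01 0 0 0 0 0 0; 0 0 0 0 0 0 0")

```text
t: 39.0
tool_pos: [0.5788, -0.2212, 0.0709]
tcp_rot: [0.483, -0.517, 0.483, 0.517]
contact_force: [-0.2, 0.4, -1.9]
grip_width: 0.0318
```

Call:
apply_moves(moves="0.01 0 0 0 0 0 0; 0.005 0 0 0 0 0 0; 0 0 0 0 0 0 0; 0 0 0 0 0 0 0")

```text
t: 39.5
tool_pos: [0.579, -0.2213, 0.0702]
tcp_rot: [-0.483, 0.517, -0.483, -0.517]
contact_force: [-3.7, 0.5, 9.3]
grip_width: 0.0316
```

Call:
apply_moves(moves="0 0 0 0 0 0 0.45; 0 0 0 0 0 0 0.5; 0 0 0 0 0 0 0.5; -0.1 0 0 0 0 0 0.5; -0.3 0 0 0 0 0 0.5; -0.5 0 0 0 0 0 0.5; -0.5 0 0 0 0 0 0.2; 0 0 0 0 0 0 0; 0 0 0 0 0 0 0")

```text
t: 40.62
tool_pos: [0.5786, -0.2211, 0.2094]
tcp_rot: [-0.483, 0.517, -0.483, -0.517]
contact_force: [0.1, -0.8, -0.2]
grip_width: 0.0183
```

```bash
python3 go.py 0.53 -0.333 0.21 3.9; python3 snap.py scene s; python3 -c "
from util import *
crop('s_scene','c29',110,190,120,100,6)"
```

```text
t 40.62 tcp [ 0.5786 -0.2211  0.2094] psi -176.12 w 0.0183 F [ 0.1 -0.8 -0.2] j6 -2.04 j1 -0.4
shift in CURRENT frame [-0.006  0.56  -1.084] turn [-0.0001 -0.      0.    ] | shift in TARGET frame [-0.006  0.561 -1.083]
```

View pics/c29.png

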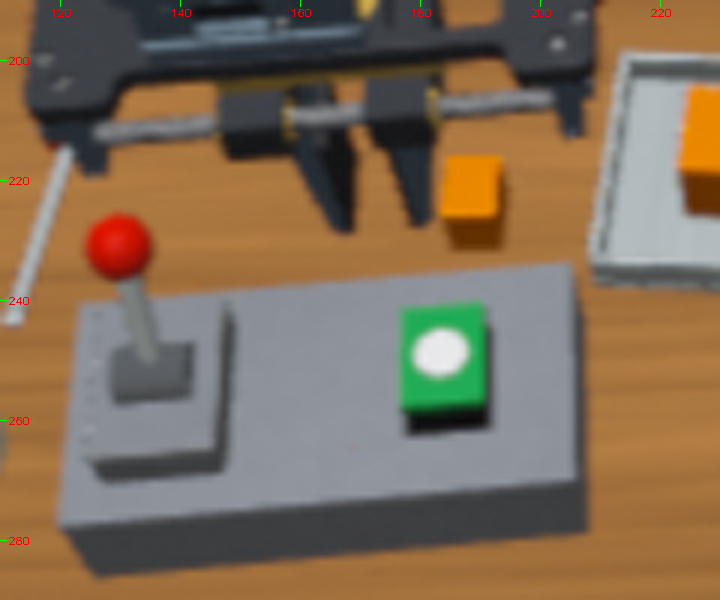

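```bash
python3 go.py 0.512 -0.336 0.125 3.9
```

```text
t 40.67 tcp [ 0.5783 -0.2209  0.2086] psi -176.12 w 0.0145 F [-0.1 -0.2 -0.6] j6 -2.04 j1 -0.4
shift in CURRENT frame [ 0.837  0.738 -1.104] turn [-0.0001  0.0002 -0.0004] | shift in TARGET frame [ 0.836  0.739 -1.103]
```

Call:
apply_moves(moves="0 0.37 -0.1 0 0 0 0; 0 0.369 -0.5 0 0 0 0; 0 0 -0.503 0 0 0 0; 0.3 0 0 0 0 0 0; 0.3 0 0 0 0 0 0; 0.2 0 0 0 0 0 0; 0.04 0 0 0 0 0 0; 0 0 0 0 0 0 0")

```text
t: 41.68
tool_pos: [0.5128, -0.3362, 0.1257]
tcp_rot: [0.483, -0.517, 0.483, 0.517]
contact_force: [-0.4, 0.6, 0.1]
grip_width: 0.0003
```

```bash
python3 go.py 0.59 -0.333 0.125 3.9; python3 snap.py scene,top t; python3 -c "
from util import *
crop('t_scene','c30',90,190,120,100,6)"
```

```text
t 41.67 tcp [ 0.5128 -0.3362  0.1257] psi -176.11 w 0.0003 F [-0.4  0.6  0.1] j6 -2.26 j1 -0.62
shift in CURRENT frame [ 0.007 -0.773 -0.02 ] turn [-0.  0. -0.] | shift in TARGET frame [ 0.007 -0.773 -0.02 ]
```

View pics/c30.png

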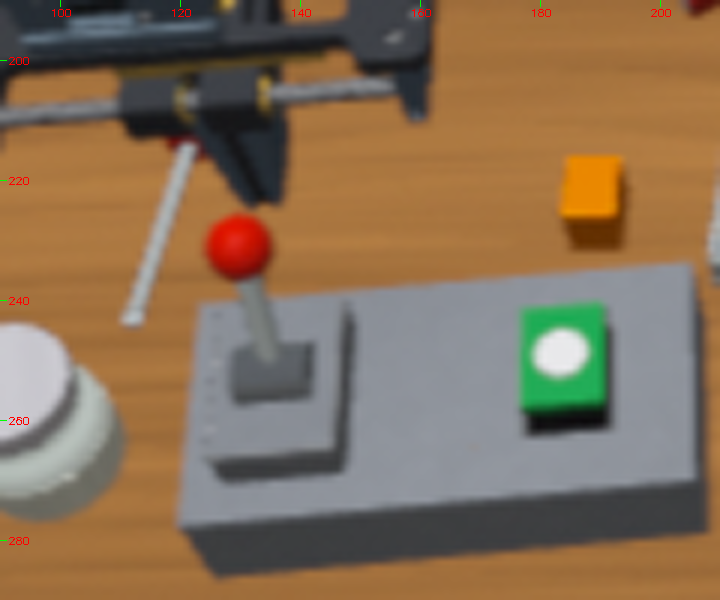

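Call:
apply_moves(moves="0 0 -0.07 0 0 0 0; 0 -0.15 0 0 0 0 0; 0 -0.1 0 0 0 0 0; 0 -0.1 0 0 0 0 0; 0 0 0 0 0 0 0")

```text
t: 42.4
tool_pos: [0.5488, -0.3407, 0.1253]
tcp_rot: [-0.483, 0.517, -0.483, -0.517]
contact_force: [-1.2, 1.4, 0.7]
grip_width: 0.0003
```

```bash
python3 go.py 0.59 -0.333 0.125 3.9; python3 snap.py scene u; python3 -c "
from util import *
crop('u_scene','c31',90,190,120,100,6)"
```

```text
t 42.4 tcp [ 0.5488 -0.3407  0.1253] psi -176.08 w 0.0003 F [-1.2  1.4  0.7] j6 -2.23 j1 -0.59
shift in CURRENT frame [ 0.003 -0.416  0.048] turn [ 0.0001 -0.      0.0001] | shift in TARGET frame [ 0.003 -0.416  0.048]
```

View pics/c31.png

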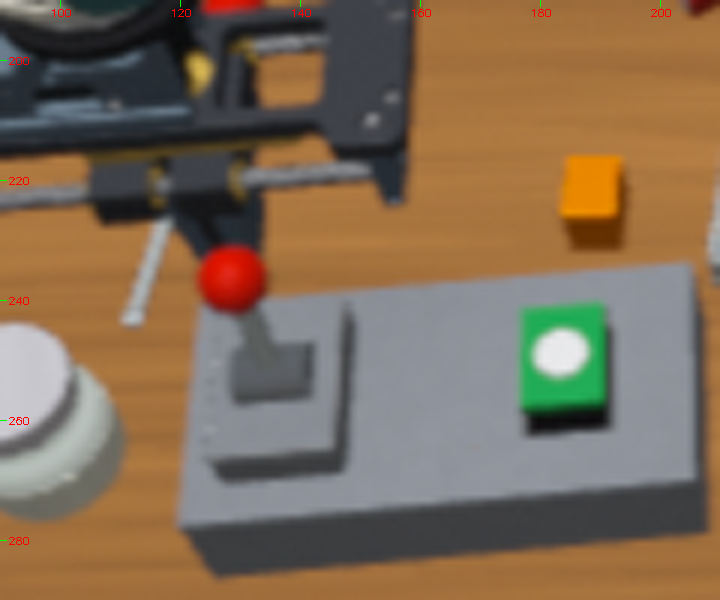

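Call:
apply_moves(moves="0 -0.1 0 0 0 0 0; 0 -0.1 0 0 0 0 0; 0 -0.08 0 0 0 0 0; 0 0 0 0 0 0 0")

```text
t: 42.95
tool_pos: [0.5765, -0.3389, 0.1254]
tcp_rot: [-0.483, 0.517, -0.483, -0.517]
contact_force: [0.2, -0.2, 0.2]
grip_width: 0.0007
```

```bash
python3 go.py 0.59 -0.333 0.125 3.9; python3 snap.py scene v; python3 -c "
from util import *
crop('v_scene','c32',90,190,120,100,6)"
```

```text
t 42.95 tcp [ 0.5765 -0.3389  0.1254] psi -176.09 w 0.0007 F [ 0.2 -0.2  0.2] j6 -2.21 j1 -0.57
shift in CURRENT frame [ 0.004 -0.138  0.05 ] turn [ 0.     -0.      0.0001] | shift in TARGET frame [ 0.004 -0.138  0.05 ]
```

View pics/c32.png

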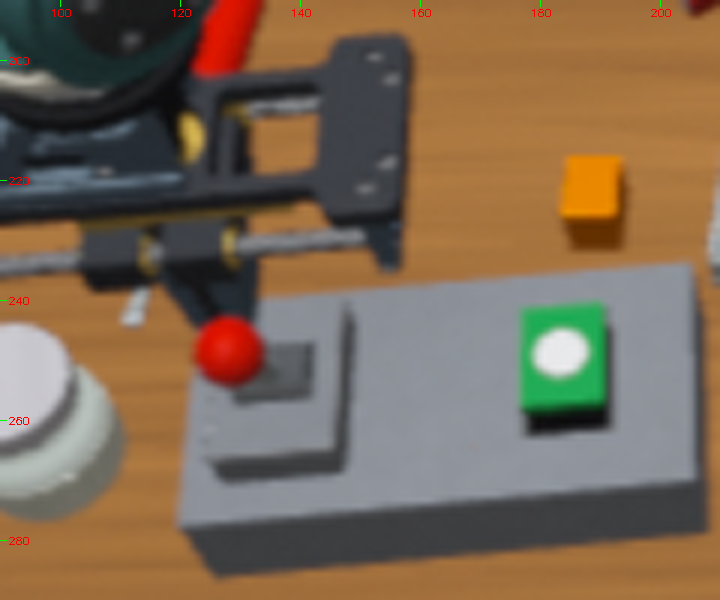

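Call:
apply_moves(moves="0 -0.06 0 0 0 0 0; 0 -0.05 0 0 0 0 0; 0 0 0 0 0 0 0")

```text
t: 43.38
tool_pos: [0.5852, -0.3382, 0.1248]
tcp_rot: [0.482, -0.515, 0.483, 0.518]
contact_force: [-14.9, -3.3, 4.8]
grip_width: 0.0002
```

Call:
apply_moves(moves="0 -0.04 0 0 0 0 0; 0 0 0 0 0 0 0")

```text
t: 43.62
tool_pos: [0.5865, -0.3381, 0.1244]
tcp_rot: [0.481, -0.514, 0.484, 0.52]
contact_force: [-34.3, -6.9, 13.9]
grip_width: 0.0005
```

Call:
apply_moves(moves="0 -0.03 0 0 0 0 0; 0 0 0 0 0 0 0")

```text
t: 43.88
tool_pos: [0.5873, -0.338, 0.1241]
tcp_rot: [0.48, -0.513, 0.485, 0.521]
contact_force: [-49.8, -8.6, 22.1]
grip_width: 0.0005
```

Call:
apply_moves(moves="0 0.1 0 0 0 0 0; 0 0.3 0 0 0 0 0; 0 0.4 0 0 0 0 0; -0.5 0.1 0 0 0 0 0; -0.5 0 0 0 0 0 0; 0 0.5 0 0 0 0 0; 0 0 0.5 0 0 0 0; 0 0 0 0 0 0 0")

```text
t: 44.88
tool_pos: [0.4502, -0.2956, 0.2257]
tcp_rot: [-0.483, 0.517, -0.483, -0.517]
contact_force: [1.0, -0.4, -0.5]
grip_width: 0.0005
```

```bash
python3 snap.py scene,top w; python3 -c "
from util import *
crop('w_scene','c33',90,190,200,120,4)
print(w2p('scene',[[.5863+.031,-.331,z] for z in(.115,.125,.135)]))"
```

```text
[[128.90435789 255.59431894]
 [127.68770982 253.48772976]
 [126.45057012 251.34565995]]
```

View pics/c33.png

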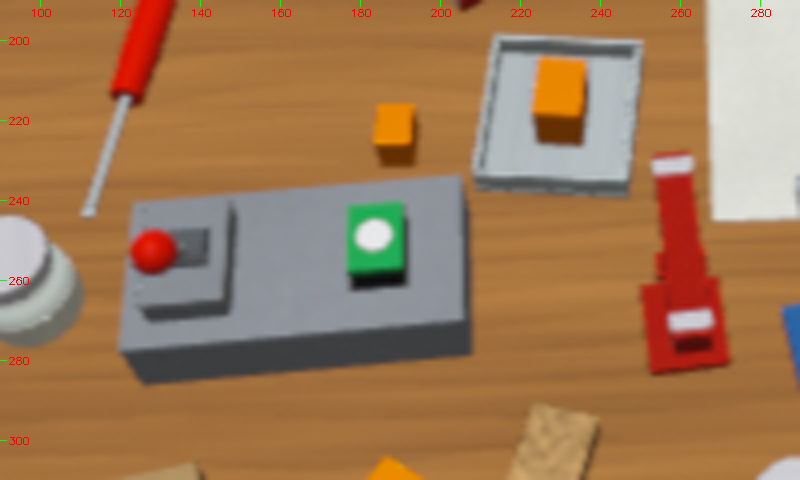

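View pics/w_scene.png

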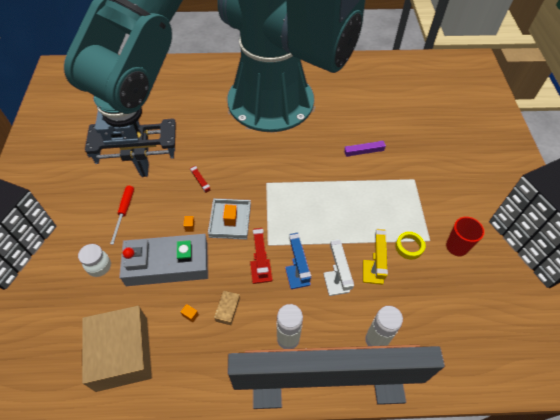

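View pics/w_top.png

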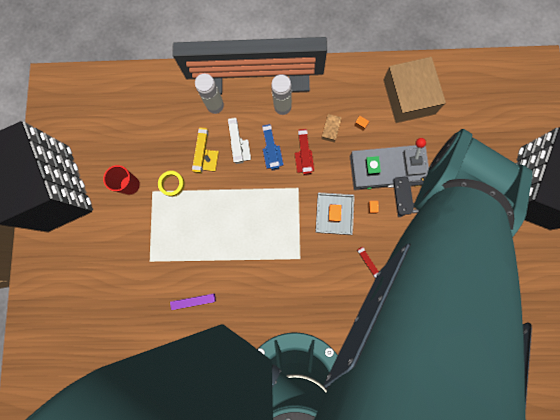

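```bash
python3 cas.py w .072; python3 -c "
from bench import ctrl
print(ctrl.get_obs()['contact_force']);print(ctrl.job_done())"
```

```text
top [ 0.5791 -0.2198] yaw 4.4 [0.0446 0.0328]
scene [ 0.5796 -0.2197] yaw 4.4 [0.0446 0.0328]
[-0.13296783 -0.15760474  0.934073  ]
the job is handed in; nothing more can be done
None
```

I finished the job and handed it in at about 45 s of the 210 s allowed. It reports no verdict, so what follows rests on my own checks.

- **Pulls:** all four were there. I laid white, yellow, red and blue across their own stands in that order and let go of each. In the last pictures all four lie level.
- **Blanking plug:** the orange plug is standing in the steel tray.
- **Cassette:** it was knocked about 4 cm during the run, so I measured it again before picking it up. It met the socket floor at the height expected for fully home. Both cameras then put it within about 2 mm of the socket centre, with a yaw of 4.4° against 3.9° for the controller.
- **Lever:** I pushed it to its end stop, and the ball is within about 1 px of the computed on position.

**Push force:** while I confirmed the lever's end stop, the fingers pushed with about 55 N. That is under the 120 N wrist limit. It is above 40 N, but that limit is for the arm and the gripper's body, and only the fingertips were touching.

**Measurement spread:** the two cameras differed by 1–2 mm along x on most points, and by up to 4 mm on the cassette before I picked it up. I kept the top view there, because the scene view measured the cassette's top too long. The purple bar, the small red bar, the two spare orange blocks and the bystanders were left alone. At hand-in the arm was clear of everything, with about 1 N on the tool.

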